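# Clean the barrel rack and load the paste barrels

### The arm

A 7-joint arm with a two-finger parallel gripper is mounted at the origin on the work surface. World frame = base frame: x ahead of the robot, y to its left, z up, the work surface at z = 0. Lengths are in m, angles in rad, forces in N, time in s.
With the tool pointing down it reaches from about 0.4 to 0.875 m from the base axis. Payload 19.3 kg.
Tool frame: the origin (TCP) lies at the very end of the fingers, on their centre line; the grasp point (between the pads) lies 19 mm behind it; x points along the fingers, y is the direction in which the jaws open and shut, and the axes are right-handed (so a half turn about x gives the same grasp; the last joint's range is limited). The gripper opens to 85 mm and grips with 20 to 120 N. Pads are 22 mm wide; open, the fingers measure 114 mm over their backs; the gripper's body (76 mm by 85 mm) begins 54 mm behind the grasp point. The pads swing forward as they close: fully open they stand 13 mm farther back than shut.
Start: joints at [1.103, 0.521, -0.036, 1.599, 0.021, 1.021, -0.113], TCP at [0.242, -0.576, 0.231] pointing down, gripper open.
Joint ranges: [-2.91, 2.91], [-0.3, 2.13], [-1.5, 1.42], [0.17, 2.43], [-1.26, 4.41], [0.16, 1.93], [-2.52, 2.52]. Speed limits (rad/s): [1.89, 1.89, 2.39, 2.39, 3.01, 3.01, 3.01].

### API

Orientations are given as [roll, pitch, yaw] about the fixed x, y, z axes, in that order (R = Rz(yaw) Ry(pitch) Rx(roll)).
In Python, from workcell import bot, grab_frame, job_done gives the robot as it stands.
- The arm moves only by the shell command python3 -m pendant 'ROWS' [OPENING] [FORCE]. ROWS is JSON, a list of rows, each a list of 4 numbers: the shift along the tool's x, y, z in mm, then the turn about the tool's x in degrees. A call has 1 to 12 rows; each row shifts and turns the commanded pose from where the row before left it, along the tool's axes as they then stand; what a row does not reach is not made up. A row lasts 1/8 s, in which the tool goes at most 62.5 mm and 10.7 degrees, less where a joint would pass 70% of its speed; a pose out of reach is approached as far as the arm can. A call is refused whole if a number of a shift passes 62.5 or a number of a turn 10.7, either way. A call with a gripper value outside its range is refused whole. OPENING is the opening, from -1 (shut) to 1 (fully open), set as the call begins (- or left out, the last holds). The fingers move at their own pace and stop on an object; FORCE is the grip in N (left out, the last holds). Time passes only in rows, so rows that do not move let the fingers close. It gives the time, the measured TCP pose, the force and the opening at its end, in the units of the state.
- bot.observe(): the state, without advancing time (a new reading comes with each control period).
- grab_frame(name): name is "side" or "top"; returns a dict with "img" (400x640x3 uint8, red, green, blue), "fovy" (degrees; the focal length in pixels is half the picture's height over the tangent of half this angle, whatever the lens; pixels are square), "cx", "cy" (the principal point, pixels), "k1" (the pictures are not rectified: a ray, as slopes to the right and down, at radius r is drawn at 1 + k1 r^2 times it, then the intrinsics apply), "R" (3x3) and "t" (3): a world point X has camera coordinates R X + t. Camera axes: x right, y down, z forward; pixel columns grow to the right and rows downward; lengths in m; the calibration is good to about 2 mm. A picture is of the moment at which its call begins. There is no depth.
- job_done(): hands the job in, once; it reports no verdict.
The state is a dict: "clock": time; "qpos": joint angles; "qd": joint speeds; "joint_efforts": joint torques, N m; "position": TCP position; "tool_rot": TCP orientation; "force": force on the tool from outside, world axes, zero at the start; "moment": the same for the moment, N m; "grip_width": finger opening in m.
Only numpy, scipy, OpenCV 4.12 (cv2) and the standard library are available. Lean on these libraries where they do the work, as an engineer would, in place of code of your own. Each camera call takes 0.05 s, during which the arm holds its last target.

### The job

Hold the scraper block and, without touching the scraps with the gripper, wipe every scrap inductor off the rack's deck into the trough along its front. Only then slide every paste barrel, upright, into a slot of the slotted plate, one to a slot and fully home, so that its flange sits under the plate. Finish with the scraper standing upright in the middle of its cork pad, and leave the spool, the mouse and the tin alone.

Things in the scene. Friction and masses are not known exactly. Their poses are not given: they have to be found in the camera images.
- rack: Fixed aluminium barrel rack, 249 (x) by 236 mm (y), yaw within 0.25 rad. Origin on the bench, z = 0; x points from the trough (front) to the slotted plate (back). In its frame, mm: flat deck, top at z = 26, x -75 (open front edge, no lip) to 100, y -112 to 112; open before the plate, x -75 to 30. Cheeks 6 thick at y = -115 and 115, x -149 to 30, tops at z = 36.
- trough (a point): Middle of the floor of the trough along the rack's front, at rack-frame x = -110, y = 0, z = 3 mm, axes as the rack's. Inside it is 70 mm (rack x -145 to -75) by 224 mm; its front wall is 20 mm high, its back is the deck's edge.
- plate (a point): Middle of the top of the slotted steel plate at its front edge: rack-frame x = 30, y = 0, z = 38 mm, axes as the rack's. The plate is 4 mm thick and hovers 8 mm over the deck. Its four slots, 28 mm wide, are open to -x and run from rack x = 30 to a square end at x = 75 mm; the gap under the plate is closed from x = 86 mm on.
- slot1 (a point): Where the middle of a barrel's underside is when it is fully home in slot 1: on the deck, rack frame x = 63, y = -78, z = 26 mm. Axes as the rack's; barrels go in along +x.
- slot2 (a point): Where the middle of a barrel's underside is when it is fully home in slot 2: on the deck, rack frame x = 63, y = -26, z = 26 mm. Axes as the rack's; barrels go in along +x.
- slot3 (a point): Where the middle of a barrel's underside is when it is fully home in slot 3: on the deck, rack frame x = 63, y = 26, z = 26 mm. Axes as the rack's; barrels go in along +x.
- slot4 (a point): Where the middle of a barrel's underside is when it is fully home in slot 4: on the deck, rack frame x = 63, y = 78, z = 26 mm. Axes as the rack's; barrels go in along +x.
- pad: Fixed brown cork pad, 60 mm (x) by 100 mm (y), 3 mm thick, the scraper's place. Origin: centre of its underside, on the bench. Its place varies (left or right of the rack).
- scraper: Scraper block, loose, about 180 g, standing upright on the pad: a grey foot 24 mm (x) by 80 mm (y) by 22 mm high with a flat underside and flat faces, and on its middle an upright black handle 20 mm (x) by 26 mm (y) from z = 22 to z = 68 mm. Origin: centre of its underside; z up; y along the foot.
- barrel1: Paste barrel, one of three or four alike (absent ones read None), 63 to 126 g, standing upright on its flange on the bench beside the rack: flange 38 mm in diameter and 4 mm thick at the bottom, barrel 24 mm in diameter from z = 4 to 70 mm, then a thin black tip cap 10 mm in diameter up to 92 mm. Origin: centre of the underside; z along the barrel, up. Any barrel goes in any slot.
- barrel2: Paste barrel, one of three or four alike (absent ones read None), 63 to 126 g, standing upright on its flange on the bench beside the rack: flange 38 mm in diameter and 4 mm thick at the bottom, barrel 24 mm in diameter from z = 4 to 70 mm, then a thin black tip cap 10 mm in diameter up to 92 mm. Origin: centre of the underside; z along the barrel, up. Any barrel goes in any slot.
- barrel3: Paste barrel, one of three or four alike (absent ones read None), 63 to 126 g, standing upright on its flange on the bench beside the rack: flange 38 mm in diameter and 4 mm thick at the bottom, barrel 24 mm in diameter from z = 4 to 70 mm, then a thin black tip cap 10 mm in diameter up to 92 mm. Origin: centre of the underside; z along the barrel, up. Any barrel goes in any slot.
- barrel4: Paste barrel, one of three or four alike (absent ones read None), 63 to 126 g, standing upright on its flange on the bench beside the rack: flange 38 mm in diameter and 4 mm thick at the bottom, barrel 24 mm in diameter from z = 4 to 70 mm, then a thin black tip cap 10 mm in diameter up to 92 mm. Origin: centre of the underside; z along the barrel, up. Any barrel goes in any slot.
- scrap1: Scrap inductor, one of three to five alike (absent ones read None): dark square chip 15 x 15 x 9 mm, 12 g, lying loose on the open deck in front of the slotted plate. Origin: centre of its underside.
- scrap2: Scrap inductor, one of three to five alike (absent ones read None): dark square chip 15 x 15 x 9 mm, 12 g, lying loose on the open deck in front of the slotted plate. Origin: centre of its underside.
- scrap3: Scrap inductor, one of three to five alike (absent ones read None): dark square chip 15 x 15 x 9 mm, 12 g, lying loose on the open deck in front of the slotted plate. Origin: centre of its underside.
- scrap4: Scrap inductor, one of three to five alike (absent ones read None): dark square chip 15 x 15 x 9 mm, 12 g, lying loose on the open deck in front of the slotted plate. Origin: centre of its underside.
- scrap5: Scrap inductor, one of three to five alike (absent ones read None): dark square chip 15 x 15 x 9 mm, 12 g, lying loose on the open deck in front of the slotted plate. Origin: centre of its underside.
- spool: Bystander: metal spool of solder, 54 mm in diameter, 36 mm high, behind the rack. Origin: centre of its underside.
- mouse: Bystander: grey computer mouse, 98 x 56 x 30 mm, behind the rack. Origin: centre of its underside.
- tin: Bystander: small round tin, 60 mm in diameter, 70 mm high, to the rear left. Origin: centre of its underside.
Mind the look-alikes: they are no part of the job. Leave any orange look-alike of the barrel1 alone. Leave any turquoise look-alike of the barrel4 alone.

How it is judged:
On the way, in this order (a step that is already met when the one before it is completed fails the run):
1. the scraper block is brought down to the rack's deck (x of scraper in the frame of rack between -0.12 and 0.06 m and y of scraper in the frame of rack between -0.112 and 0.112 m and height (world z) of scraper below 0.034 m), for 0.1 s.
2. all scraps have been wiped off the deck into the trough (x of scrap1 in the frame of rack between -0.148 and -0.075 m and y of scrap1 in the frame of rack between -0.112 and 0.112 m and height (world z) of each of scrap1, scrap2, scrap3, scrap4, scrap5 below 0.024 m and x of scrap2 in the frame of rack between -0.148 and -0.075 m and y of scrap2 in the frame of rack between -0.112 and 0.112 m and x of scrap3 in the frame of rack between -0.148 and -0.075 m and y of scrap3 in the frame of rack between -0.112 and 0.112 m and x of scrap4 in the frame of rack between -0.148 and -0.075 m and y of scrap4 in the frame of rack between -0.112 and 0.112 m and x of scrap5 in the frame of rack between -0.148 and -0.075 m and y of scrap5 in the frame of rack between -0.112 and 0.112 m), for 0.2 s.
3. after that, a first barrel is home in a slot ((((horizontal distance between barrel1 and slot1 below 0.006 m and z of barrel1 in the frame of rack between 0.022 and 0.03 m) or (horizontal distance between barrel1 and slot2 below 0.006 m and z of barrel1 in the frame of rack between 0.022 and 0.03 m) or (horizontal distance between barrel1 and slot3 below 0.006 m and z of barrel1 in the frame of rack between 0.022 and 0.03 m) or (horizontal distance between barrel1 and slot4 below 0.006 m and z of barrel1 in the frame of rack between 0.022 and 0.03 m)) or ((horizontal distance between barrel2 and slot1 below 0.006 m and z of barrel2 in the frame of rack between 0.022 and 0.03 m) or (horizontal distance between barrel2 and slot2 below 0.006 m and z of barrel2 in the frame of rack between 0.022 and 0.03 m) or (horizontal distance between barrel2 and slot3 below 0.006 m and z of barrel2 in the frame of rack between 0.022 and 0.03 m) or (horizontal distance between barrel2 and slot4 below 0.006 m and z of barrel2 in the frame of rack between 0.022 and 0.03 m)) or ((horizontal distance between barrel3 and slot1 below 0.006 m and z of barrel3 in the frame of rack between 0.022 and 0.03 m) or (horizontal distance between barrel3 and slot2 below 0.006 m and z of barrel3 in the frame of rack between 0.022 and 0.03 m) or (horizontal distance between barrel3 and slot3 below 0.006 m and z of barrel3 in the frame of rack between 0.022 and 0.03 m) or (horizontal distance between barrel3 and slot4 below 0.006 m and z of barrel3 in the frame of rack between 0.022 and 0.03 m)) or ((horizontal distance between barrel4 and slot1 below 0.006 m and z of barrel4 in the frame of rack between 0.022 and 0.03 m) or (horizontal distance between barrel4 and slot2 below 0.006 m and z of barrel4 in the frame of rack between 0.022 and 0.03 m) or (horizontal distance between barrel4 and slot3 below 0.006 m and z of barrel4 in the frame of rack between 0.022 and 0.03 m) or (horizontal distance between barrel4 and slot4 below 0.006 m and z of barrel4 in the frame of rack between 0.022 and 0.03 m)))), for 0.2 s.
At the end, for the whole second after the job is handed in: All scraps in the trough (origin past the deck's front edge, below 24 mm); each barrel upright on the deck, within 6 mm of a slot's home point in plan and 4 mm in height; scraper upright on its pad, within 28 mm of its middle (tilts under 0.1 rad); all at rest (all of step 2 and ((horizontal distance between barrel1 and slot1 below 0.006 m and z of barrel1 in the frame of rack between 0.022 and 0.03 m) or (horizontal distance between barrel1 and slot2 below 0.006 m and z of barrel1 in the frame of rack between 0.022 and 0.03 m) or (horizontal distance between barrel1 and slot3 below 0.006 m and z of barrel1 in the frame of rack between 0.022 and 0.03 m) or (horizontal distance between barrel1 and slot4 below 0.006 m and z of barrel1 in the frame of rack between 0.022 and 0.03 m)) and angle between each of barrel1, barrel2, barrel3, barrel4, scraper's own z axis and vertical below 0.1 rad and linear speed of each of barrel1, barrel2, barrel3, barrel4, scraper below 0.02 m/s and ((horizontal distance between barrel2 and slot1 below 0.006 m and z of barrel2 in the frame of rack between 0.022 and 0.03 m) or (horizontal distance between barrel2 and slot2 below 0.006 m and z of barrel2 in the frame of rack between 0.022 and 0.03 m) or (horizontal distance between barrel2 and slot3 below 0.006 m and z of barrel2 in the frame of rack between 0.022 and 0.03 m) or (horizontal distance between barrel2 and slot4 below 0.006 m and z of barrel2 in the frame of rack between 0.022 and 0.03 m)) and ((horizontal distance between barrel3 and slot1 below 0.006 m and z of barrel3 in the frame of rack between 0.022 and 0.03 m) or (horizontal distance between barrel3 and slot2 below 0.006 m and z of barrel3 in the frame of rack between 0.022 and 0.03 m) or (horizontal distance between barrel3 and slot3 below 0.006 m and z of barrel3 in the frame of rack between 0.022 and 0.03 m) or (horizontal distance between barrel3 and slot4 below 0.006 m and z of barrel3 in the frame of rack between 0.022 and 0.03 m)) and ((horizontal distance between barrel4 and slot1 below 0.006 m and z of barrel4 in the frame of rack between 0.022 and 0.03 m) or (horizontal distance between barrel4 and slot2 below 0.006 m and z of barrel4 in the frame of rack between 0.022 and 0.03 m) or (horizontal distance between barrel4 and slot3 below 0.006 m and z of barrel4 in the frame of rack between 0.022 and 0.03 m) or (horizontal distance between barrel4 and slot4 below 0.006 m and z of barrel4 in the frame of rack between 0.022 and 0.03 m)) and horizontal distance between scraper and pad below 0.028 m and height (world z) of scraper between 0 and 0.008 m); the robot touches nothing.
It fails at once if the gripper's fingers touch a scrap (contact force between the fingers and scrap1 above 0.5 N or contact force between the fingers and scrap2 above 0.5 N or contact force between the fingers and scrap3 above 0.5 N or contact force between the fingers and scrap4 above 0.5 N or contact force between the fingers and scrap5 above 0.5 N).
It fails at once if a bystander (spool, mouse or tin) is moved more than 20 mm (distance of any of spool, mouse, tin from where it was at the start of the episode above 0.02 m).
Of barrel1, barrel2, barrel3, barrel4 only 3 to 4 are there at a start; the rules pass over those that are not, and their reading is None.
Of scrap1, scrap2, scrap3, scrap4, scrap5 only 3 to 5 are there at a start; the rules pass over those that are not, and their reading is None.
At some moment in a run one of barrel1, barrel2, barrel3, barrel4 may be knocked a few centimetres aside while the robot is not near it.
It also fails if it takes over 210 s, if anything falls off the work surface, if the arm or the gripper's body presses on something with over 40 N, if the wrist force passes 120 N, or if a joint passes its speed limit or range.

## Working session

There is one attempt and no reset: what is moved stays moved. The work goes in short steps, Python scripts to look and compute and a shell command to move; the robot and the scene stay as the last step left them, time stands still between calls to the robot, and variables do not carry over. Pictures are saved under pics/ and viewed, and the job is handed in when it is done.

```bash
ls; mkdir -p pics
python3 - <<'E'
from workcell import bot, grab_frame
import cv2
s=bot.observe()
for k,v in s.items(): print(k,v)
for n in("side","top"):
    f=grab_frame(n); cv2.imwrite(f"pics/{n}0.png",f["img"][:,:,::-1]); print({k:v for k,v in f.items() if k!="img"})
E
```

```text
pics
clock 0.0
qpos [ 1.10279411  0.52202129 -0.03632152  1.59999379  0.02125096  1.02107525
 -0.11280825]
qd [-4.68115791e-04  1.83054737e-05 -2.05869241e-04  7.44427760e-05
  1.15523009e-03  1.76480198e-04  8.55514003e-05]
joint_efforts [-2.48207121e-03 -9.27097750e+01  1.97787277e+00 -3.69934344e+01
  1.75708754e-02  8.31687619e-03  4.72413660e-05]
position [ 0.241946   -0.57591875  0.23072636]
tool_rot [-1.45869748  1.56968449  2.08070045]
force [ 0.13226101 -0.56134439 -0.2102976 ]
moment [0.02102267 0.06056972 0.01790415]
grip_width 0.08521395809098688
{'fovy': 57.54442860518911, 'cx': 322.0485131046597, 'cy': 200.5673184459159, 'k1': -0.002511148840841501, 'R': array([[ 0.96390749, -0.26615376, -0.00667298],
       [-0.14610823, -0.50786338, -0.84895652],
       [ 0.22256401,  0.81929053, -0.52842057]]), 't': array([-0.57569488,  0.12395945,  0.86464637])}
{'fovy': 50.00786583788336, 'cx': 316.13437523849694, 'cy': 207.15376145457523, 'k1': 0.040003970257586306, 'R': array([[-0.02726778, -0.99959952, -0.00756759],
       [-0.9988807 ,  0.02753931, -0.03845681],
       [ 0.03864982,  0.00651049, -0.99923161]]), 't': array([-0.00647765,  0.58713386,  1.22305648])}
```

View pics/top0.png

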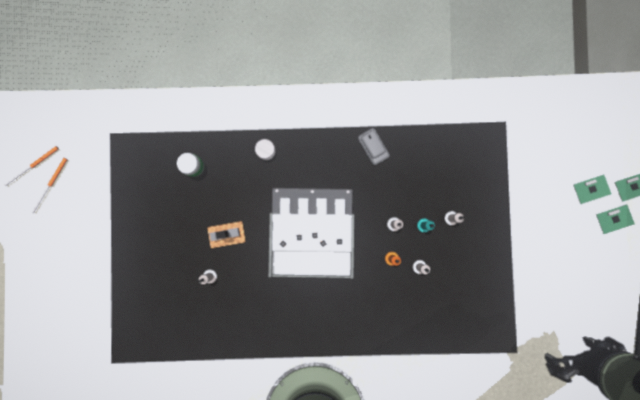

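View pics/side0.png

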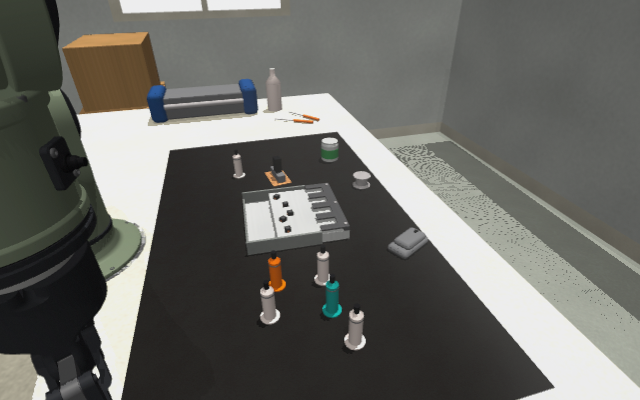

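The top view shows four white barrels at about (394,224), (453,218), (421,268) and (207,277). Orange (392,258) and turquoise (426,226) look-alikes stand among them. There are five scraps on the deck, and the scraper is on its pad at (226,235). Next I'll crop close to check these choices.

```bash
cat > h.py <<'E'
import numpy as np, cv2
from workcell import bot, grab_frame
def cal(f):
    F=200/np.tan(np.radians(f["fovy"])/2); return F
def proj(f,X):
    X=np.atleast_2d(X); c=X@f["R"].T+f["t"]; s=c[:,:2]/c[:,2:]; r2=(s**2).sum(1,keepdims=True)
    return s*(1+f["k1"]*r2)*cal(f)+[f["cx"],f["cy"]]
def ray(f,uv):
    d=(np.array(uv,float)-[f["cx"],f["cy"]])/cal(f); s=d.copy()
    for _ in range(20): s=d/(1+f["k1"]*(s@s))
    D=f["R"].T@np.array([s[0],s[1],1.]); C=-f["R"].T@f["t"]; return C,D
def onz(f,uv,z):
    C,D=ray(f,uv); return C+D*(z-C[2])/D[2]
def crop(f,x0,y0,x1,y1,k,name):
    im=cv2.resize(f["img"][y0:y1,x0:x1,::-1],None,fx=k,fy=k,interpolation=cv2.INTER_NEAREST); cv2.imwrite("pics/"+name,im)
E
python3 - <<'E'
from h import *
f=grab_frame("top")
crop(f,190,180,370,290,4,"c1.png"); crop(f,370,200,480,290,6,"c2.png")
E
```

```text
(no output)
```

View pics/c1.png

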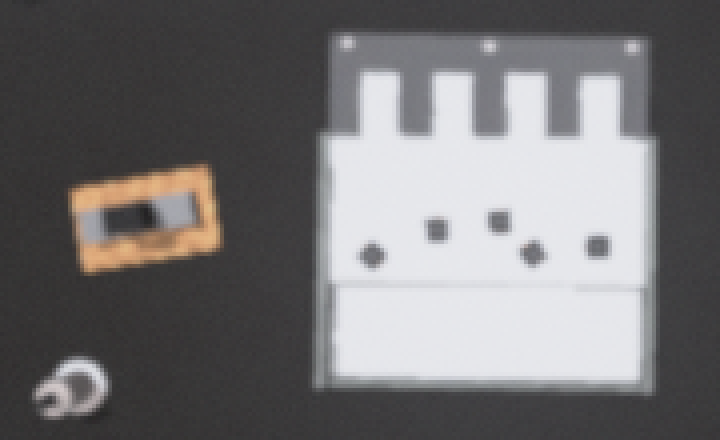

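View pics/c2.png

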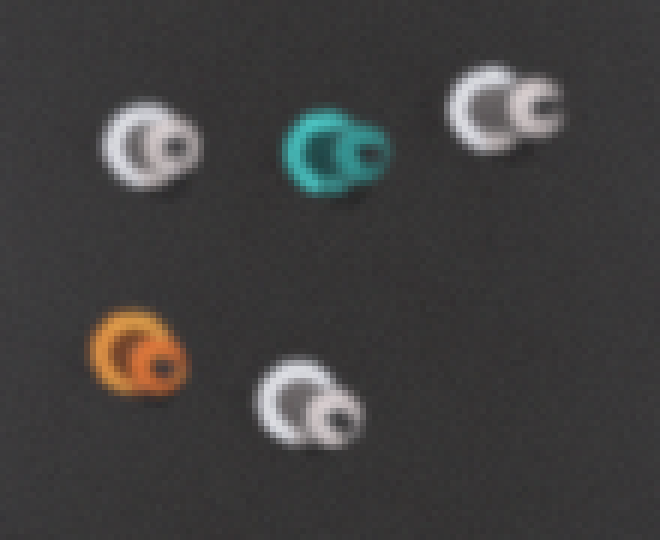

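```bash
cat > rack.py <<'E'
from h import *
from scipy.optimize import least_squares
f=grab_frame("top"); g=cv2.cvtColor(f["img"],cv2.COLOR_RGB2GRAY).astype(float)
def cross(a,lvl,lo,hi):
    out=[]
    for i in range(lo,hi):
        if (a[i]-lvl)*(a[i+1]-lvl)<0: out.append((i+(lvl-a[i])/(a[i+1]-a[i]),np.sign(a[i+1]-a[i])))
    return out
lv=165
ye=[];xe=[]  # (uv, rack coord)
for r in range(201,211):
    c=cross(g[r],lv,274,352)
    if len(c)!=8: print("row",r,len(c),[round(x[0],1) for x in c]); continue
    ys=[92,64,40,12,-12,-40,-64,-92]
    for (u,_),y in zip(c,ys): ye.append((u,r,y))
cs=[(r,[round(x[0],1) for x in cross(g[r],lv,274,352)]) for r in (203,208)]; print(cs)
for y,u0,u1 in((78,283,288),(26,301,306),(-26,319,324),(-78,337,342)):
    for u in range(u0,u1+1):
        c=cross(g[:,u],lv,190,206); 
        if len(c)==1: xe.append((u,c[0][0],75))
        else: print("col",u,c)
for u in list(range(292,298))+list(range(311,315))+list(range(329,333)):
    c=[x for x in cross(g[:,u],lv,206,220)]
    if len(c)==1: xe.append((u,c[0][0],30))
    else: print("colf",u,c)
P=lambda l:np.array([onz(f,(a,b),.038)[:2] for a,b,_ in l])
py=P(ye);px=P(xe);vy=np.array([y[2] for y in ye])/1e3;vx=np.array([y[2] for y in xe])/1e3
def loc(p,q): c,s=np.cos(p[2]),np.sin(p[2]); d=q-p[:2]; return d@np.array([[c,-s],[s,c]])
res=lambda p:np.r_[loc(p,py)[:,1]-vy,loc(p,px)[:,0]-vx]
s=least_squares(res,[.55,0,0],loss="soft_l1",f_scale=.001); p=s.x
print("rack",p,np.std(s.fun)*1e3)
d=loc(p,px)[:,0]; print([ (v,d[vx==v].mean()-v) for v in set(vx)], [(v,(loc(p,py)[:,1]-vy)[vy==v].mean()*1e3) for v in sorted(set(vy))])
np.save("rack.npy",p)
im=f["img"][:,:,::-1].copy()
def R(x,y,z): c,s_=np.cos(p[2]),np.sin(p[2]); return [p[0]+c*x-s_*y,p[1]+s_*x+c*y,z]
k=5;im=cv2.resize(im[180:290,260:365],None,fx=k,fy=k,interpolation=cv2.INTER_CUBIC)
for X in [R(-.075,-.112,.026),R(-.075,.112,.026),R(-.145,.112,.02),R(-.149,.118,.036),R(-.149,-.118,.036),R(.03,.118,.036),R(.03,-.118,.036),R(.075,.064,.038),R(.075,-.092,.038)]+[R(.063,y,.026) for y in(-.078,-.026,.026,.078)]:
    u=(proj(f,X)[0]-[260,180]+.5)*k; cv2.circle(im,(int(u[0]),int(u[1])),2,(0,0,255),-1)
cv2.imwrite("pics/rack.png",im)
E
python3 rack.py
```

```text
row 204 7 [np.float64(279.2), np.float64(289.5), np.float64(297.4), np.float64(307.9), np.float64(315.4), np.float64(326.5), np.float64(344.7)]
[(203, [np.float64(279.1), np.float64(289.6), np.float64(297.3), np.float64(307.9), np.float64(315.4), np.float64(326.5), np.float64(333.9), np.float64(344.7)]), (208, [np.float64(279.2), np.float64(289.5), np.float64(297.5), np.float64(307.9), np.float64(316.0), np.float64(326.5), np.float64(334.2), np.float64(344.6)])]
rack [ 0.53831403 -0.00881553 -0.04173504] 0.8597332952971478
[(np.float64(0.075), np.float64(-0.000255863006047366)), (np.float64(0.03), np.float64(0.0004560645998812826))] [(np.float64(-0.092), np.float64(-0.268240830466467)), (np.float64(-0.064), np.float64(1.3511121745537698)), (np.float64(-0.04), np.float64(-1.0381471090595453)), (np.float64(-0.012), np.float64(1.2390663522528715)), (np.float64(0.012), np.float64(-0.6393940590975834)), (np.float64(0.04), np.float64(0.8735244542667929)), (np.float64(0.064), np.float64(-0.9551023283753663)), (np.float64(0.092), np.float64(0.16170281702089043))]
```

Run:
```python
from h import *
f=grab_frame("top"); g=cv2.cvtColor(f["img"],cv2.COLOR_RGB2GRAY).astype(int)
for r in (195,203,208): print(r,list(g[r,274:352]))
```

```text
195 [np.int64(121), np.int64(122), np.int64(123), np.int64(123), np.int64(121), np.int64(123), np.int64(122), np.int64(123), np.int64(123), np.int64(122), np.int64(122), np.int64(123), np.int64(124), np.int64(123), np.int64(121), np.int64(122), np.int64(122), np.int64(123), np.int64(121), np.int64(123), np.int64(123), np.int64(123), np.int64(121), np.int64(122), np.int64(122), np.int64(121), np.int64(122), np.int64(123), np.int64(122), np.int64(123), np.int64(122), np.int64(121), np.int64(122), np.int64(123), np.int64(122), np.int64(121), np.int64(121), np.int64(122), np.int64(121), np.int64(121), np.int64(122), np.int64(122), np.int64(121), np.int64(121), np.int64(122), np.int64(122), np.int64(123), np.int64(124), np.int64(122), np.int64(123), np.int64(124), np.int64(122), np.int64(121), np.int64(122), np.int64(123), np.int64(121), np.int64(123), np.int64(124), np.int64(123), np.int64(124), np.int64(122), np.int64(125), np.int64(124), np.int64(124), np.int64(124), np.int64(124), np.int64(123), np.int64(123), np.int64(123), np.int64(123), np.int64(124), np.int64(123), np.int64(124), 
[... 1724 characters left out ...]
nt64(231), np.int64(227), np.int64(210), np.int64(158), np.int64(129), np.int64(124), np.int64(122), np.int64(123), np.int64(125), np.int64(126), np.int64(136), np.int64(165), np.int64(206), np.int64(227), np.int64(231), np.int64(231), np.int64(231), np.int64(231), np.int64(231), np.int64(230), np.int64(221), np.int64(189), np.int64(139), np.int64(124), np.int64(122), np.int64(121), np.int64(124), np.int64(125), np.int64(129), np.int64(155), np.int64(199), np.int64(227), np.int64(230), np.int64(231), np.int64(231), np.int64(231), np.int64(231), np.int64(231), np.int64(228), np.int64(203), np.int64(144), np.int64(120), np.int64(121), np.int64(122), np.int64(123), np.int64(120), np.int64(105)]
```

View pics/rack.png

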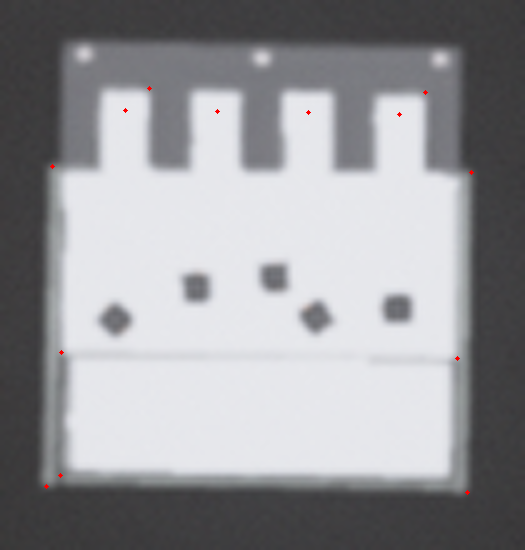

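Run:
```python
from h import *
f=grab_frame("top"); hsv=cv2.cvtColor(f["img"],cv2.COLOR_RGB2HSV)
p=np.load("rack.npy")
def tor(q): c,s=np.cos(p[2]),np.sin(p[2]); d=q[:2]-p[:2]; return np.array([c*d[0]+s*d[1],-s*d[0]+c*d[1]])
m=((hsv[...,0]<22)&(hsv[...,1]>90)&(hsv[...,2]>90)).astype(np.uint8); m[:,:200]=0;m[:,255:]=0;m[:215]=0;m[255:]=0
c=cv2.convexHull(cv2.findNonZero(m)); r=cv2.minAreaRect(c); print("pad",r)
b=cv2.boxPoints(r); W=np.array([onz(f,x,.003) for x in b]); print(W.round(4), W.mean(0).round(4),[np.linalg.norm(W[i]-W[(i+1)%4]).round(4) for i in range(4)])
for i in (0,1):
    e=W[i+1]-W[i]; print("edge yaw",np.arctan2(e[1],e[0]))
crop(f,200,215,255,255,12,"pad.png")
# scraps
g=cv2.cvtColor(f["img"],cv2.COLOR_RGB2GRAY)
m=(g<150).astype(np.uint8); k=np.zeros_like(m); k[216:248,276:350]=1; m&=k
n,l,st,ce=cv2.connectedComponentsWithStats(m)
for i in range(1,n):
    if st[i,4]>8: X=onz(f,ce[i],.035); print("scrap",ce[i].round(1),st[i,4],X.round(4),tor(X).round(4))
f2=grab_frame("side"); crop(f2,255,145,305,195,12,"pads.png")
for uv in((394.3,224.2),(451.3,218),(419.3,267),(210,277)): print("barrel",onz(f,uv,.004).round(4))
```

```text
pad ((225.9983367919922, 234.32383728027344), (21.954879760742188, 35.568058013916016), 79.99201965332031)
[[0.5395 0.2956 0.003 ]
 [0.5546 0.1942 0.003 ]
 [0.4919 0.1844 0.003 ]
 [0.477  0.2856 0.003 ]] [0.5157 0.2399 0.003 ] [np.float64(0.1025), np.float64(0.0635), np.float64(0.1023), np.float64(0.0634)]
edge yaw -1.4235609189217384
edge yaw -2.9870504785361196
scrap [314.4 235. ] 21 [ 0.5075 -0.0157  0.035 ] [-0.0305 -0.0081]
scrap [298.5 237. ] 20 [0.5031 0.0292 0.035 ] [-0.0367  0.0365]
scrap [339.  241.2] 23 [ 0.4883 -0.0844  0.035 ] [-0.0468 -0.0776]
scrap [282.6 243.4] 22 [0.4864 0.0743 0.035 ] [-0.0554  0.0809]
scrap [322.8 242.9] 19 [ 0.4846 -0.0388  0.035 ] [-0.0524 -0.0322]
barrel [ 0.5316 -0.2465  0.004 ]
barrel [ 0.5451 -0.41    0.004 ]
barrel [ 0.4073 -0.3134  0.004 ]
barrel [0.3947 0.2877 0.004 ]
```

View pics/pad.png

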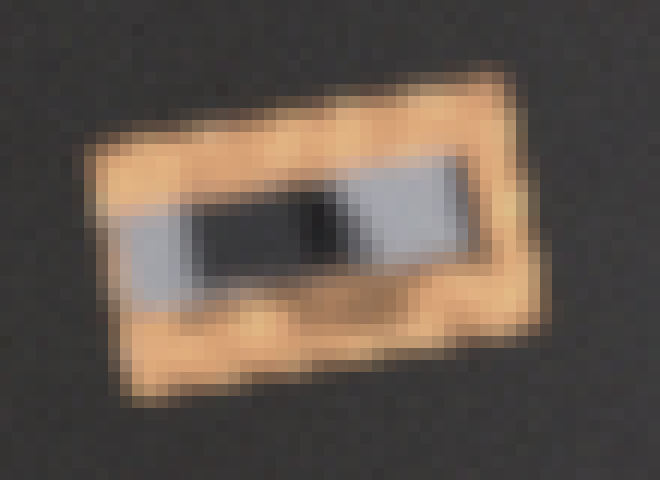

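View pics/pads.png

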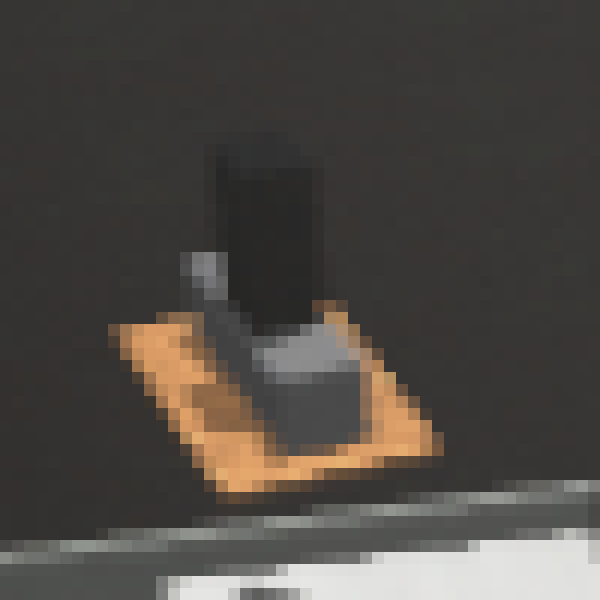

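```bash
cat > go.py <<'E'
import sys
from h import *
from scipy.spatial.transform import Rotation as Ro
def st():
    s=bot.observe(); return s,Ro.from_euler("xyz",s["tool_rot"]).as_matrix()
if __name__=="__main__":
    s,M=st(); P=np.array(s["position"]); ty=np.arctan2(M[1,1],M[0,1])
    print("t %.2f P %s jaw %.3f tilt(x) %s F %s w %.4f q7 %.2f q1 %.2f"%(s["clock"],P.round(4),ty,M[:,0].round(4),np.round(s["force"],1),s["grip_width"],s["qpos"][6],s["qpos"][0]))
    if len(sys.argv)>3:
        T=np.array(list(map(float,sys.argv[1:4])))
        if len(sys.argv)>4:
            d=float(sys.argv[4])-ty; d=(d+np.pi/2)%np.pi-np.pi/2; turn=-np.degrees(d)
            print("turn %.2f (x-turn deg)"%turn); M=M@Ro.from_euler("x",turn,degrees=True).as_matrix()
            print("new jaw",np.arctan2(M[1,1],M[0,1]))
        D=M.T@(T-P)*1e3; print("shift",D.round(1))
        print("world per tool: y->",M[:,1].round(3)," z->",M[:,2].round(3))
E
python3 go.py
python3 - <<'E'
from h import *
f=grab_frame("top");f2=grab_frame("side")
cs=np.array([(118,215),(455,155),(478,245),(130,310)])/12-.5+[200,215]
W=np.array([onz(f,c,.025) for c in cs]);print(W.round(4),W.mean(0).round(4),[np.linalg.norm(W[i]-W[(i+1)%4]).round(4) for i in range(4)])
e=W[0]-W[1]+W[3]-W[2]; yaw=np.arctan2(e[1],e[0])-np.pi/2; print("yaw",yaw)
c=W.mean(0)
def chk(c,yaw,name):
    ca,sa=np.cos(yaw),np.sin(yaw)
    for ff,(x0,y0,x1,y1),n in((f,(200,215,255,255),"t"),(f2,(255,145,305,195),"s")):
        im=cv2.resize(ff["img"][y0:y1,x0:x1,::-1],None,fx=12,fy=12,interpolation=cv2.INTER_NEAREST)
        for (hx,hy,zs) in((12,40,(3,25)),(10,13,(25,71))):
            for z in zs:
                for sx in(-1,1):
                    for sy in(-1,1):
                        X=[c[0]+ca*sx*hx/1e3-sa*sy*hy/1e3,c[1]+sa*sx*hx/1e3+ca*sy*hy/1e3,z/1e3]
                        u=(proj(ff,X)[0]-[x0,y0]+.5)*12; cv2.circle(im,(int(u[0]),int(u[1])),4,(0,0,255) if z in(3,25) and hx==12 else (0,255,0),-1)
        cv2.imwrite(f"pics/{name}{n}.png",im)
chk(c,yaw,"scr")
E
python3 -c "
import cv2,numpy as np
a=cv2.imread('pics/scrt.png');b=cv2.imread('pics/scrs.png');b=cv2.resize(b,(480,480));a=cv2.resize(a,(320*2//2,240))
" ; true
```

```text
t 0.35 P [ 0.242  -0.5761  0.2312] jaw -1.173 tilt(x) [-1.e-04  2.e-04 -1.e+00] F [ 0.3 -1.2  0.1] w 0.0853 q7 -0.11 q1 1.10
[[0.5228 0.2823 0.025 ]
 [0.5348 0.2025 0.025 ]
 [0.5134 0.1975 0.025 ]
 [0.5004 0.2798 0.025 ]] [0.5178 0.2405 0.025 ] [np.float64(0.0807), np.float64(0.022), np.float64(0.0834), np.float64(0.0226)]
yaw 0.15267594542897323
```

View pics/scrt.png

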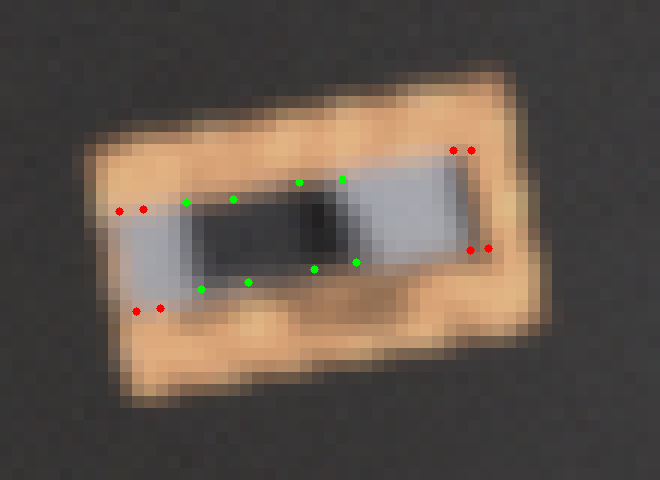

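View pics/scrs.png

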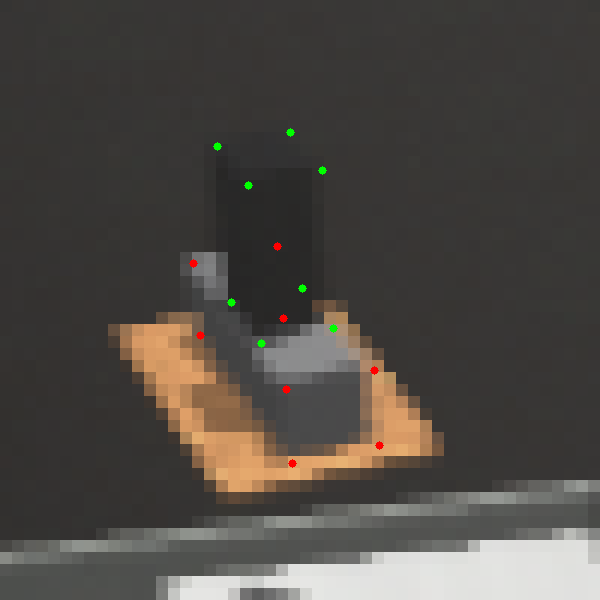

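The foot and handle outlines fall where the model says, within about 2 mm, so the scraper is at (0.517, 0.240) with yaw about 0.16. What could be mistaken for barrels: orange (392,258) and turquoise (426,226). My targets are the four white ones.

```bash
python3 go.py 0.48 -0.45 0.25; python3 go.py 0.517 0.24 0.25 0.16
```

```text
t 0.45 P [ 0.2421 -0.5762  0.2312] jaw -1.173 tilt(x) [-1.e-04  1.e-04 -1.e+00] F [-0.5 -0.2 -0.8] w 0.0849 q7 -0.11 q1 1.10
shift [ -18.8  -24.1 -268.2]
world per tool: y-> [ 0.387 -0.922 -0.   ]  z-> [-0.922 -0.387  0.   ]
t 0.45 P [ 0.2421 -0.5762  0.2312] jaw -1.173 tilt(x) [-1.e-04  1.e-04 -1.e+00] F [-0.5 -0.2 -0.8] w 0.0849 q7 -0.11 q1 1.10
turn -76.38 (x-turn deg)
new jaw 0.16000000613359927
shift [ -18.7  401.5 -761.9]
world per tool: y-> [ 0.987  0.159 -0.   ]  z-> [ 0.159 -0.987 -0.   ]
```

```bash
python3 -m pendant '[[-3,-3,-30,0],[-3,-3,-40,0],[-3,-3,-40,0],[-3,-3,-40,0],[-3,-3,-40,0],[-3,-3,-40,0],[0,-6,-38,0],[0,0,0,0]]'; python3 go.py 0.517 0.24 0.25 0.16
```

```text
clock: 1.45
position: [0.4827, -0.4477, 0.249]
tool_rot: [-2.61, 1.569, 0.934]
force: [0.1, -0.2, -0.3]
grip_width: 0.0856
t 1.45 P [ 0.4827 -0.4477  0.249 ] jaw -1.169 tilt(x) [ 9.0e-04  1.2e-03 -1.0e+00] F [ 0.1 -0.2 -0.3] w 0.0856 q7 -0.54 q1 0.71
turn -76.12 (x-turn deg)
new jaw 0.1599989165121063
shift [-1.000e-01  1.435e+02 -6.735e+02]
world per tool: y-> [0.987 0.159 0.001]  z-> [ 0.159 -0.987 -0.001]
```

```bash
python3 -m pendant '[[0,0,0,-9.5],[0,0,0,-9.5],[0,0,0,-9.5],[0,0,0,-9.5],[0,0,0,-9.5],[0,0,0,-9.5],[0,0,0,-9.5],[0,0,0,-9.6],[0,0,0,0]]'; python3 go.py 0.517 0.24 0.2 0.16
```

```text
clock: 2.58
position: [0.479, -0.4509, 0.2492]
tool_rot: [-2.071, 1.571, 2.794]
force: [0.5, -0.6, 0.4]
grip_width: 0.0854
t 2.58 P [ 0.479  -0.4509  0.2492] jaw 0.153 tilt(x) [-3.e-04  1.e-04 -1.e+00] F [ 0.5 -0.6  0.4] w 0.0854 q7 0.64 q1 0.91
turn -0.38 (x-turn deg)
new jaw 0.16000000013826854
shift [  49.2  147.6 -676.1]
world per tool: y-> [ 0.987  0.159 -0.   ]  z-> [ 0.159 -0.987 -0.   ]
```

```bash
python3 -m pendant '[[0,8,-30,0],[0,14,-60,0],[0,14,-60,0],[0,14,-60,0],[0,14,-60,0],[0,14,-60,0],[0,14,-60,0],[0,14,-60,0],[0,14,-60,0],[0,14,-60,0],[0,14,-60,0],[0,0,-30,0]]'; python3 go.py 0.517 0.24 0.13 0.16
```

```text
clock: 4.08
position: [0.5237, 0.2278, 0.2492]
tool_rot: [-3.121, 1.57, 1.744]
force: [-1.0, -0.2, 0.0]
grip_width: 0.0853
t 4.08 P [0.5237 0.2278 0.2492] jaw 0.153 tilt(x) [-2.0e-04  1.1e-03 -1.0e+00] F [-1.  -0.2  0. ] w 0.0853 q7 -0.61 q1 -0.10
turn -0.42 (x-turn deg)
new jaw 0.15999999582568816
shift [119.2  -4.7 -13. ]
world per tool: y-> [ 0.987  0.159 -0.   ]  z-> [ 0.159 -0.987 -0.001]
```

```bash
python3 -m pendant '[[30,-2,-7,-0.4],[40,-2,-6,0],[40,0,0,0],[9,0,0,0],[0,0,0,0]]'; python3 go.py 0.517 0.24 0.032 0.16
```

```text
clock: 4.7
position: [0.5184, 0.2368, 0.1308]
tool_rot: [0.103, 1.571, -1.308]
force: [0.2, 0.9, 0.5]
grip_width: 0.0854
t 4.70 P [0.5184 0.2368 0.1308] jaw 0.160 tilt(x) [ 0.e+00 -1.e-04 -1.e+00] F [0.2 0.9 0.5] w 0.0854 q7 -0.72 q1 -0.17
turn -0.00 (x-turn deg)
new jaw 0.1599999999999439
shift [98.8 -0.8 -3.4]
world per tool: y-> [0.987 0.159 0.   ]  z-> [ 0.159 -0.987  0.   ]
```

```bash
python3 -m pendant '[[20,-1,-3,0],[25,0,0,0],[25,0,0,0],[15,0,0,0],[13,0,0,0],[0,0,0,0],[0,0,0,0]]'; python3 go.py 0.517 0.24 0.032 0.16
python3 - <<'E'
from h import *
f=grab_frame("side");crop(f,220,100,360,200,5,"g1.png")
E
```

```text
clock: 5.58
position: [0.517, 0.2399, 0.033]
tool_rot: [1.916, 1.57, 0.507]
force: [-0.8, 0.7, -0.1]
grip_width: 0.0857
t 5.58 P [0.517  0.2399 0.033 ] jaw 0.162 tilt(x) [ 7.e-04  4.e-04 -1.e+00] F [-0.8  0.7 -0.1] w 0.0857 q7 -0.81 q1 -0.23
turn 0.11 (x-turn deg)
new jaw 0.15999999946226548
shift [ 1.   0.  -0.1]
world per tool: y-> [0.987 0.159 0.001]  z-> [ 0.159 -0.987 -0.   ]
```

View pics/g1.png

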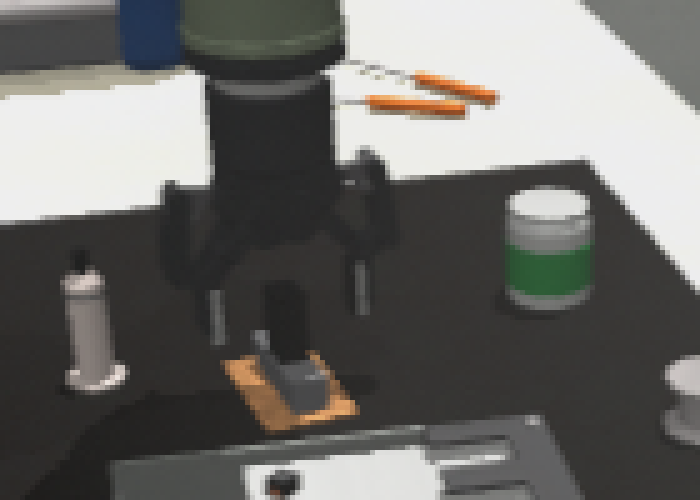

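The handle stands midway between the open fingers (crop about (285,320)), so I'll close the gripper.

```bash
python3 -m pendant '[[0,0,0,0],[0,0,0,0],[0,0,0,0],[0,0,0,0],[0,0,0,0],[0,0,0,0]]' -1 80; python3 go.py
```

```text
clock: 6.38
position: [0.5167, 0.2397, 0.0323]
tool_rot: [2.025, 1.571, 0.617]
force: [0.9, 0.2, 2.0]
grip_width: 0.0193
t 6.38 P [0.5167 0.2397 0.0323] jaw 0.162 tilt(x) [ 1.e-04  0.e+00 -1.e+00] F [0.9 0.2 2. ] w 0.0193 q7 -0.81 q1 -0.23
```

```bash
cat > rk.py <<'E'
# rack coords mm -> world target args
import sys,numpy as np
p=np.load("rack.npy"); x,y=[float(a)/1e3 for a in sys.argv[1:3]]
c,s=np.cos(p[2]),np.sin(p[2]); print("%.4f %.4f"%(p[0]+c*x-s*y,p[1]+s*x+c*y))
E
python3 -m pendant '[[-10,0,0,0],[-25,0,0,0],[-35,0,0,0],[-40,0,0,0],[0,0,0,0]]'; python3 go.py $(python3 rk.py 10 -58) 0.13 -0.042;  python3 - <<'E'
from h import *
f=grab_frame("side");crop(f,220,100,360,200,5,"g2.png")
E
```

```text
clock: 7.0
position: [0.5178, 0.2403, 0.1454]
tool_rot: [1.841, 1.566, 0.432]
force: [-0.8, -0.2, -2.5]
grip_width: 0.0193
t 7.00 P [0.5178 0.2403 0.1454] jaw 0.162 tilt(x) [ 0.0041  0.0019 -1.    ] F [-0.8 -0.2 -2.5] w 0.0193 q7 -0.72 q1 -0.16
turn 11.69 (x-turn deg)
new jaw -0.04200151000987581
shift [ 15.   40.9 306.1]
world per tool: y-> [ 0.999 -0.042  0.004]  z-> [-0.042 -0.999 -0.002]
```

View pics/g2.png

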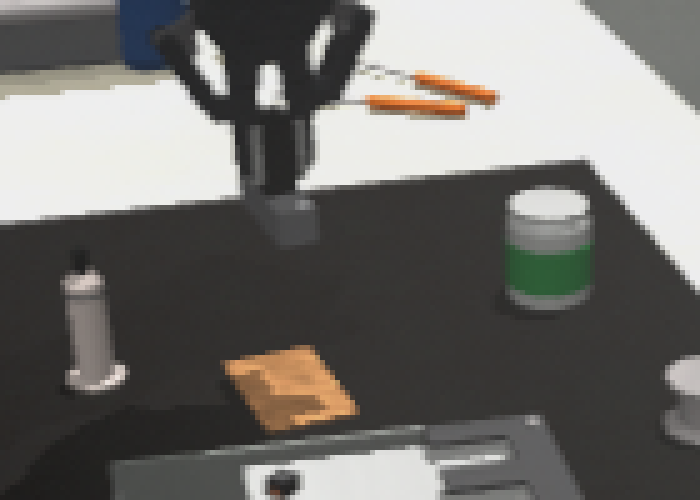

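The scraper is held and clear of the pad.

```bash
python3 -m pendant '[[0,0,0,5.8],[0,0,0,5.9],[0,4,25,0],[0,6,45,0],[0,6,45,0],[0,6,45,0],[0,6,45,0],[0,6,45,0],[0,5,35,0],[0,2,20,0],[0,0,0,0]]'; python3 go.py $(python3 rk.py 10 -58) 0.075 -0.042;  python3 - <<'E'
from h import *
f=grab_frame("top");crop(f,200,170,360,290,5,"g3.png")
E
```

```text
clock: 8.43
position: [0.5441, -0.0683, 0.1414]
tool_rot: [-1.4, 1.569, -3.015]
force: [-0.1, 1.7, -1.9]
grip_width: 0.0194
t 8.43 P [ 0.5441 -0.0683  0.1414] jaw -0.045 tilt(x) [-1.7e-03 -2.0e-04 -1.0e+00] F [-0.1  1.7 -1.9] w 0.0194 q7 -0.33 q1 0.35
turn -0.15 (x-turn deg)
new jaw -0.041999996374028625
shift [66.4  1.9 -1.2]
world per tool: y-> [ 0.999 -0.042 -0.002]  z-> [-0.042 -0.999  0.   ]
```

View pics/g3.png

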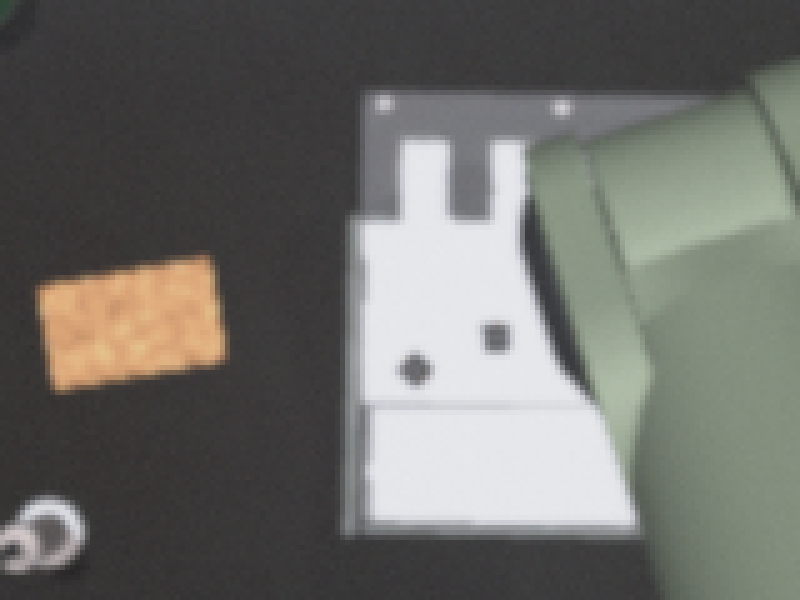

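```bash
python3 -m pendant '[[15,1,-1,0],[20,1,0,0],[18,0,0,0],[13,0,0,0],[0,0,0,0],[0,0,0,0]]'; python3 go.py $(python3 rk.py 10 -58) 0.0565 -0.042;  python3 - <<'E'
from h import *
f=grab_frame("side");crop(f,230,170,360,260,6,"g4.png")
E
```

```text
clock: 9.22
position: [0.5471, -0.0657, 0.0767]
tool_rot: [1.688, 1.57, 0.076]
force: [-0.0, -0.4, -1.4]
grip_width: 0.0192
t 9.22 P [ 0.5471 -0.0657  0.0767] jaw -0.042 tilt(x) [ 6.e-04  0.e+00 -1.e+00] F [-0.  -0.4 -1.4] w 0.0192 q7 -0.39 q1 0.31
turn 0.01 (x-turn deg)
new jaw -0.042000000017792714
shift [20.2 -1.2  1.5]
world per tool: y-> [ 0.999 -0.042  0.001]  z-> [-0.042 -0.999 -0.   ]
```

View pics/g4.png

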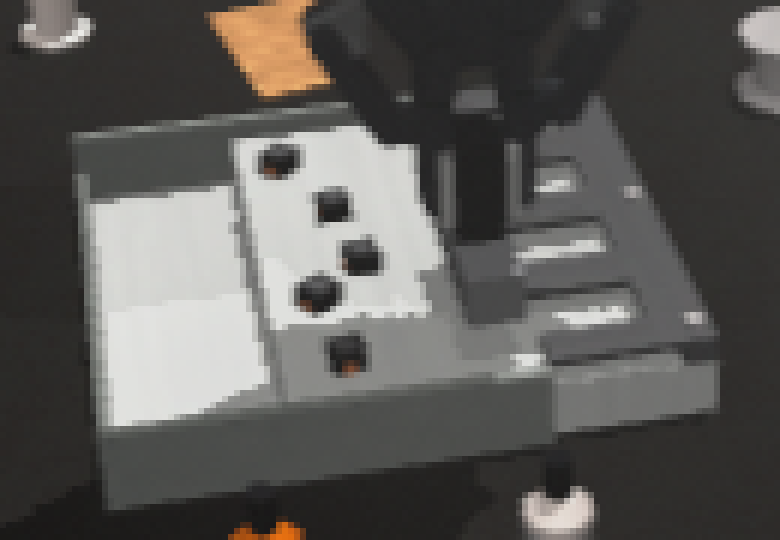

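```bash
python3 -m pendant '[[10,-1,1,0],[8,0,0,0],[2,0,0,0],[0,0,0,0],[0,0,0,0]]'; python3 go.py $(python3 rk.py -80 -58) 0.0563 -0.042
```

```text
clock: 9.9
position: [0.5459, -0.0668, 0.0564]
tool_rot: [1.731, 1.571, 0.118]
force: [-0.2, -0.2, -1.8]
grip_width: 0.019
t 9.90 P [ 0.5459 -0.0668  0.0564] jaw -0.042 tilt(x) [ 2.e-04  0.e+00 -1.e+00] F [-0.2 -0.2 -1.8] w 0.0190 q7 -0.40 q1 0.30
turn -0.00 (x-turn deg)
new jaw -0.0419999999995399
shift [  0.1 -90.    0.4]
world per tool: y-> [ 0.999 -0.042  0.   ]  z-> [-0.042 -0.999 -0.   ]
```

```bash
python3 -m pendant '[[0,-4,0,0],[0,-8,0,0],[0,-8,0,0],[0,-8,0,0],[0,-8,0,0],[0,-8,0,0],[0,-8,0,0],[0,-8,0,0]]'; python3 -m pendant '[[0,-8,0,0],[0,-8,0,0],[0,-7,0,0],[0,-4,0,0],[0,-3,0,0],[0,0,0,0],[0,0,0,0]]'; python3 go.py $(python3 rk.py -80 -58) 0.0563 -0.042;python3 - <<'E'
from h import *
f=grab_frame("side");crop(f,230,170,360,260,6,"g5.png")
E
```

```text
clock: 10.9
position: [0.4853, -0.0643, 0.0563]
tool_rot: [1.817, 1.571, 0.204]
force: [1.1, 0.4, -2.5]
grip_width: 0.019
clock: 11.78
position: [0.4561, -0.063, 0.0563]
tool_rot: [1.673, 1.571, 0.061]
force: [0.3, -1.2, -1.4]
grip_width: 0.0195
t 11.78 P [ 0.4561 -0.063   0.0563] jaw -0.042 tilt(x) [ 2.e-04  0.e+00 -1.e+00] F [ 0.3 -1.2 -1.4] w 0.0195 q7 -0.46 q1 0.30
turn -0.01 (x-turn deg)
new jaw -0.041999999998240695
shift [ 0.  -0.   0.4]
world per tool: y-> [ 0.999 -0.042  0.   ]  z-> [-0.042 -0.999 -0.   ]
```

View pics/g5.png

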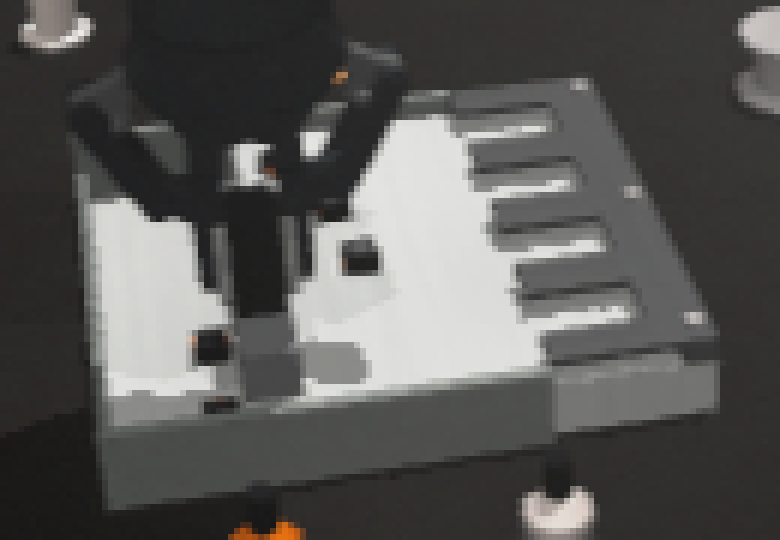

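Two scraps have gone over the edge (at about (212,345) and (220,405)). Next is lane B.

```bash
python3 -m pendant '[[-8,0,0,0],[-15,0,0,0],[-12,0,0,0],[0,0,0,0]]';  python3 go.py $(python3 rk.py 10 62) 0.09 -0.042
```

```text
clock: 12.32
position: [0.4565, -0.0632, 0.0925]
tool_rot: [1.467, 1.569, -0.147]
force: [-0.1, -0.3, -1.9]
grip_width: 0.0191
t 12.32 P [ 0.4565 -0.0632  0.0925] jaw -0.042 tilt(x) [ 2.2e-03 -3.0e-04 -1.0e+00] F [-0.1 -0.3 -1.9] w 0.0191 q7 -0.41 q1 0.35
turn -0.03 (x-turn deg)
new jaw -0.041999998933691565
shift [   2.7   89.4 -119.8]
world per tool: y-> [ 0.999 -0.042  0.002]  z-> [-0.042 -0.999  0.   ]
```

```bash
python3 -m pendant '[[0,12,-10,0],[0,20,-25,0],[0,25,-30,0],[0,20,-30,0],[0,12,-25,0],[0,0,0,0],[0,0,0,0]]';  python3 go.py $(python3 rk.py 10 62) 0.0565 -0.042
```

```text
clock: 13.2
position: [0.5496, 0.0532, 0.0908]
tool_rot: [-1.241, 1.57, -2.854]
force: [-0.7, -0.9, -1.2]
grip_width: 0.0189
t 13.20 P [0.5496 0.0532 0.0908] jaw -0.042 tilt(x) [-9.e-04 -3.e-04 -1.e+00] F [-0.7 -0.9 -1.2] w 0.0189 q7 -0.59 q1 0.10
turn 0.02 (x-turn deg)
new jaw -0.0420000000887164
shift [34.3  1.3  0.5]
world per tool: y-> [ 0.999 -0.042 -0.001]  z-> [-0.042 -0.999  0.   ]
```

```bash
python3 -m pendant '[[10,1,0,0],[12,0,0,0],[10,0,0,0],[2,0,0,0],[0,0,0,0],[0,0,0,0]]';  python3 go.py $(python3 rk.py -80 62) 0.0563 -0.042
python3 - <<'E'
from h import *
f=grab_frame("side");crop(f,230,170,360,260,6,"g6.png")
E
```

```text
clock: 13.95
position: [0.551, 0.0531, 0.0576]
tool_rot: [1.806, 1.57, 0.193]
force: [0.4, -0.7, -1.4]
grip_width: 0.019
t 13.95 P [0.551  0.0531 0.0576] jaw -0.042 tilt(x) [ 5.e-04  1.e-04 -1.e+00] F [ 0.4 -0.7 -1.4] w 0.0190 q7 -0.62 q1 0.08
turn -0.00 (x-turn deg)
new jaw -0.04199999999362931
shift [  1.2 -90.1   0.4]
world per tool: y-> [ 0.999 -0.042  0.   ]  z-> [-0.042 -0.999 -0.   ]
```

View pics/g6.png

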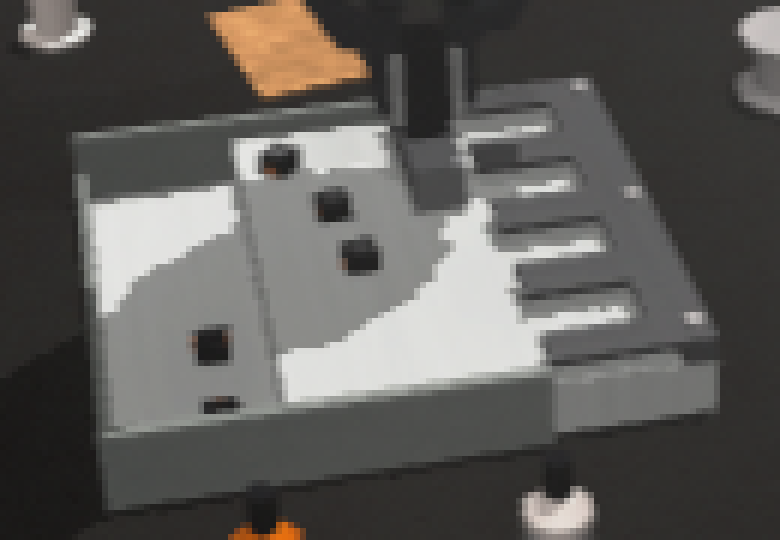

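Two scraps lie in the trough and three are left. I'll sweep lane B.

```bash
python3 -m pendant '[[1,-4,0,0],[0,-8,0,0],[0,-8,0,0],[0,-8,0,0],[0,-8,0,0],[0,-8,0,0],[0,-8,0,0],[0,-8,0,0]]'; python3 -m pendant '[[0,-8,0,0],[0,-8,0,0],[0,-7,0,0],[0,-4,0,0],[0,-3,0,0],[0,0,0,0],[0,0,0,0]]'; python3 -m pendant '[[-8,0,0,0],[-15,0,0,0],[-12,0,0,0],[0,0,0,0]]'; python3 go.py $(python3 rk.py 10 -8) 0.09 -0.042;python3 - <<'E'
from h import *
f=grab_frame("side");crop(f,230,170,360,260,6,"g7.png")
E
```

```text
clock: 15.0
position: [0.4904, 0.0556, 0.0563]
tool_rot: [2.189, 1.571, 0.576]
force: [0.6, -0.8, -2.4]
grip_width: 0.019
clock: 15.88
position: [0.4611, 0.0568, 0.0563]
tool_rot: [1.949, 1.571, 0.336]
force: [-0.3, 0.6, -1.8]
grip_width: 0.0194
clock: 16.38
position: [0.4616, 0.0568, 0.0925]
tool_rot: [1.714, 1.569, 0.101]
force: [-0.0, 0.0, -1.9]
grip_width: 0.0192
t 16.38 P [0.4616 0.0568 0.0925] jaw -0.042 tilt(x) [ 2.2e-03  2.0e-04 -1.0e+00] F [-0.   0.  -1.9] w 0.0192 q7 -0.67 q1 0.08
turn -0.03 (x-turn deg)
new jaw -0.04199999883840343
shift [ 2.7 89.4 70.3]
world per tool: y-> [ 0.999 -0.042  0.002]  z-> [-0.042 -0.999 -0.   ]
```

View pics/g7.png

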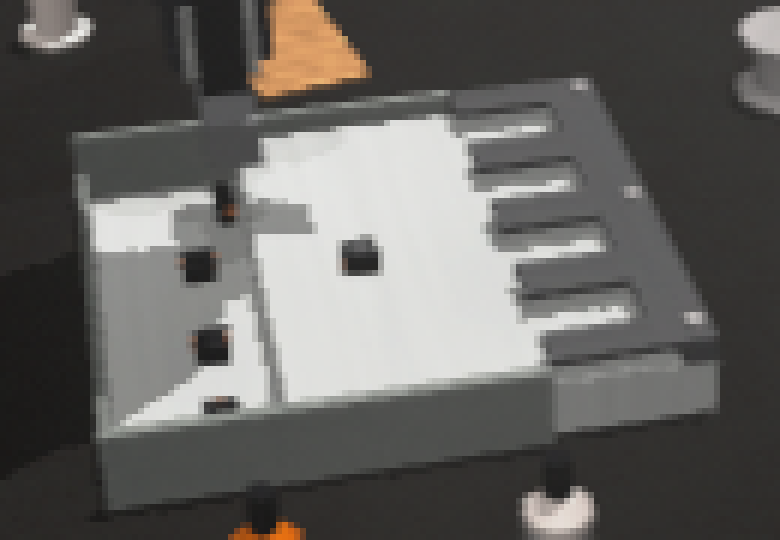

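Four scraps are over the edge, though one at (225,200) may be leaning. One is left on the deck.

```bash
python3 -m pendant '[[0,15,8,0],[0,25,20,0],[0,25,22,0],[0,17,15,0],[0,8,6,0],[0,0,0,0],[0,0,0,0]]';  python3 go.py $(python3 rk.py 10 -8) 0.0565 -0.042
```

```text
clock: 17.3
position: [0.5473, -0.0171, 0.0912]
tool_rot: [-2.016, 1.57, 2.655]
force: [0.3, 0.9, -2.0]
grip_width: 0.0189
t 17.30 P [ 0.5473 -0.0171  0.0912] jaw -0.041 tilt(x) [-5.e-04  3.e-04 -1.e+00] F [ 0.3  0.9 -2. ] w 0.0189 q7 -0.46 q1 0.23
turn 0.05 (x-turn deg)
new jaw -0.04200000008205725
shift [34.7  0.7  0.1]
world per tool: y-> [ 0.999 -0.042 -0.   ]  z-> [-0.042 -0.999 -0.   ]
```

```bash
python3 -m pendant '[[10,1,0,0],[12,0,0,0],[10,0,0,0],[2.5,0,0,0],[0,0,0,0],[0,0,0,0]]';  python3 go.py $(python3 rk.py -80 -8) 0.0563 -0.042
python3 - <<'E'
from h import *
f=grab_frame("side");crop(f,230,170,360,260,6,"g8.png")
E
```

```text
clock: 18.05
position: [0.549, -0.0179, 0.0571]
tool_rot: [1.789, 1.57, 0.176]
force: [0.6, -0.1, -1.3]
grip_width: 0.0191
t 18.05 P [ 0.549  -0.0179  0.0571] jaw -0.042 tilt(x) [ 5.e-04  1.e-04 -1.e+00] F [ 0.6 -0.1 -1.3] w 0.0191 q7 -0.49 q1 0.21
turn -0.01 (x-turn deg)
new jaw -0.04199999999022268
shift [  0.7 -91.1  -0.5]
world per tool: y-> [ 0.999 -0.042  0.   ]  z-> [-0.042 -0.999 -0.   ]
```

View pics/g8.png

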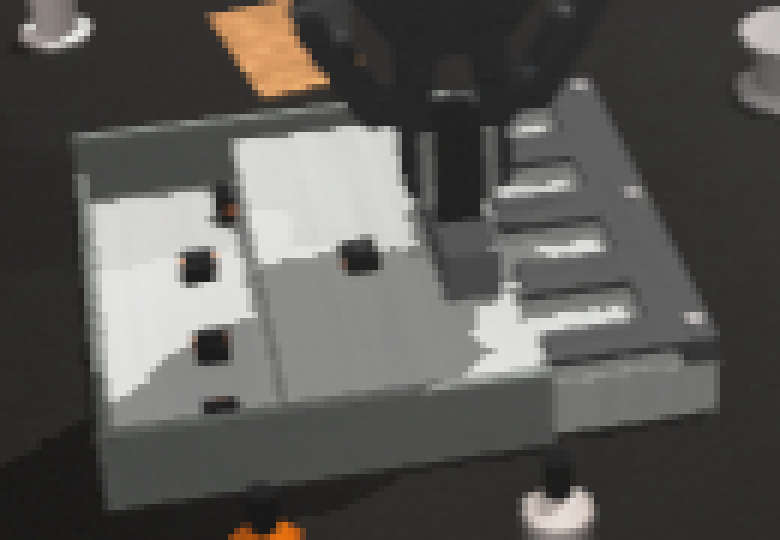

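```bash
python3 -m pendant '[[0.5,-4,0,0],[0,-8,0,0],[0,-8,0,0],[0,-8,0,0],[0,-8,0,0],[0,-8,0,0],[0,-8,0,0],[0,-8,0,0]]'; python3 -m pendant '[[0,-8,0,0],[0,-8,0,0],[0,-7,0,0],[0,-5,0,0],[0,-3,0,0],[0,0,0,0],[0,0,0,0]]'; python3 -m pendant '[[-8,0,0,0],[-15,0,0,0],[-25,0,0,0],[-20,0,0,0],[0,0,0,0]]'; python3 go.py 0.517 0.24 0.125 0.155;python3 - <<'E'
from h import *
f=grab_frame("side");crop(f,230,170,360,260,6,"g9.png")
E
```

```text
clock: 19.1
position: [0.4884, -0.0153, 0.0563]
tool_rot: [2.337, 1.571, 0.725]
force: [-0.1, -0.7, -0.9]
grip_width: 0.0189
clock: 19.98
position: [0.4581, -0.014, 0.0563]
tool_rot: [2.089, 1.571, 0.477]
force: [0.1, -0.1, -1.5]
grip_width: 0.019
clock: 20.6
position: [0.4588, -0.0142, 0.1262]
tool_rot: [1.551, 1.568, -0.062]
force: [-0.7, 0.2, -1.4]
grip_width: 0.0192
t 20.60 P [ 0.4588 -0.0142  0.1262] jaw -0.042 tilt(x) [ 3.2e-03 -2.0e-04 -1.0e+00] F [-0.7  0.2 -1.4] w 0.0192 q7 -0.47 q1 0.27
turn -11.32 (x-turn deg)
new jaw 0.15500095766238953
shift [   1.3   96.7 -242.2]
world per tool: y-> [0.988 0.154 0.003]  z-> [ 0.154 -0.988  0.001]
```

View pics/g9.png

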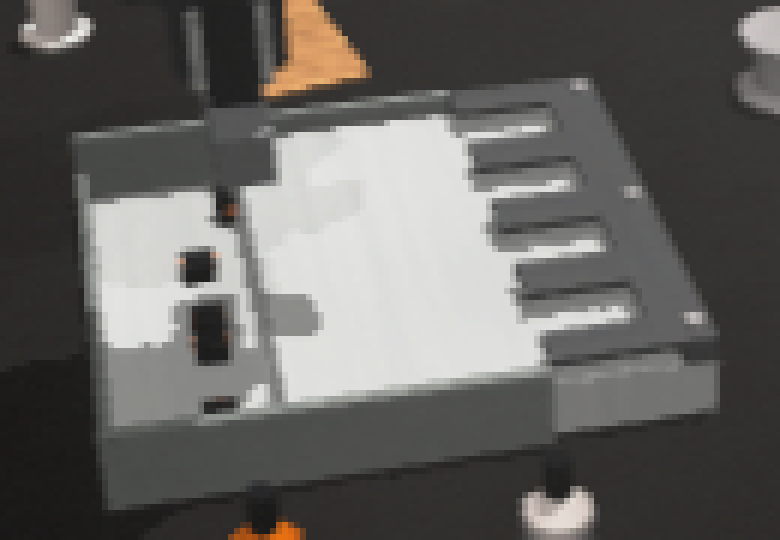

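All five scraps are in the trough. I'll take the scraper back to its pad.

```bash
python3 -m pendant '[[0,0,0,-5.6],[0,0,0,-5.7],[0,8,-20,0],[0,15,-40,0],[0,20,-45,0],[0,20,-45,0],[0,18,-45,0],[0,14,-35,0],[0,2,-12,0],[0,0,0,0],[0,0,0,0]]'; python3 go.py 0.516 0.24 0.06 0.155
```

```text
clock: 22.02
position: [0.5163, 0.2385, 0.124]
tool_rot: [-0.605, 1.57, -2.022]
force: [0.7, 0.1, -0.8]
grip_width: 0.0193
t 22.02 P [0.5163 0.2385 0.124 ] jaw 0.154 tilt(x) [-5.e-04 -1.e-03 -1.e+00] F [ 0.7  0.1 -0.8] w 0.0193 q7 -0.73 q1 -0.18
turn -0.06 (x-turn deg)
new jaw 0.1549999997507655
shift [64.   0.  -1.6]
world per tool: y-> [ 0.988  0.154 -0.001]  z-> [ 0.154 -0.988  0.001]
```

Run:
```python
from h import *
f=grab_frame("top");crop(f,190,180,370,290,4,"c3.png")
```

```text
(no output)
```

View pics/c3.png

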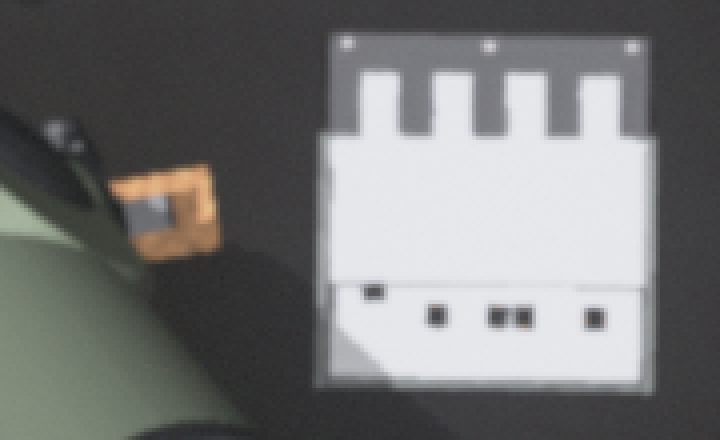

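Run:
```python
from h import *
f=grab_frame("top");crop(f,265,240,325,275,12,"z1.png")
f2=grab_frame("side");crop(f2,240,185,300,230,12,"z2.png")
p=np.load("rack.npy")
def tor(q): c,s=np.cos(p[2]),np.sin(p[2]); d=q[:2]-p[:2]; return np.array([c*d[0]+s*d[1],-s*d[0]+c*d[1]])
g=cv2.cvtColor(f["img"],cv2.COLOR_RGB2GRAY)
m=(g<130).astype(np.uint8); k=np.zeros_like(m); k[247:270,278:346]=1; m&=k
n,l,st,ce=cv2.connectedComponentsWithStats(m)
for i in range(1,n):
    if st[i,4]>6: print(st[i],ce[i].round(1),[tor(onz(f,ce[i],z)).round(4) for z in(.012,.018)])
```

```text
[281 251   5   3  11] [283.  252.4] [array([-0.082 ,  0.0813]), array([-0.0816,  0.0808])]
[297 257   4   4  14] [298.7 258.5] [array([-0.0989,  0.036 ]), array([-0.0984,  0.0357])]
[312 257   5   4  15] [313.9 258.5] [array([-0.0981, -0.0074]), array([-0.0976, -0.0074])]
[319 257   4   4  16] [320.5 258.5] [array([-0.0979, -0.0263]), array([-0.0974, -0.0263])]
[337 257   4   5  16] [338.4 259.2] [array([-0.0993, -0.0775]), array([-0.0988, -0.0772])]
```

View pics/z1.png

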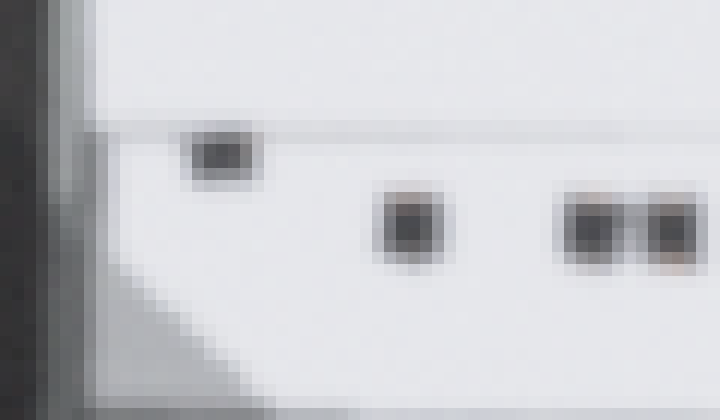

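View pics/z2.png

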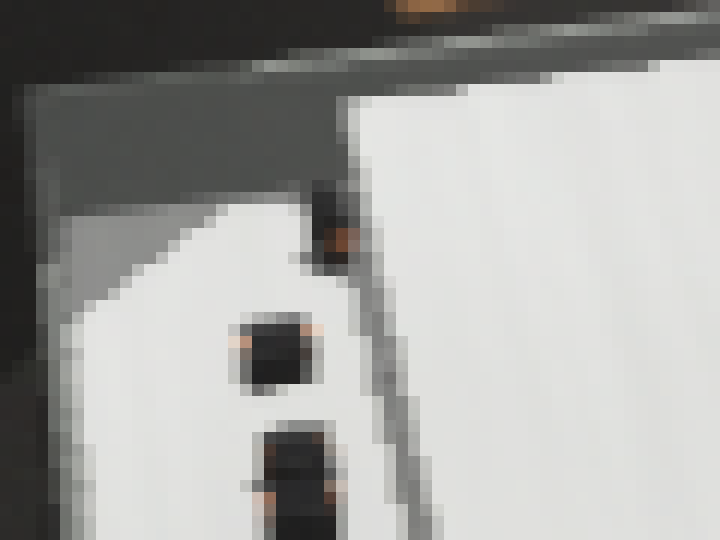

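Run:
```python
from h import *
f=grab_frame("top"); f2=grab_frame("side")
g=cv2.cvtColor(f["img"],cv2.COLOR_RGB2GRAY).astype(int); print("cam",(-f["R"].T@f["t"]).round(3))
print(g[246:260,278:290].tolist()[0:0]); 
for r in range(247,258): print(r,g[r,277:291].tolist(), " edge", g[r,291:294].tolist())
for c in(298,313,320): print(c,[g[r,c] .item() for r in range(247,264)])
p=np.load("rack.npy")
def R(x,y,z): c,s_=np.cos(p[2]),np.sin(p[2]); return [p[0]+c*x-s_*y,p[1]+s_*x+c*y,z]
for X in((-.075,.081,.026),(-.075,.081,.018),(-.084,.081,.018),(-.084,.081,.003),(-.0795,.0885,.018),(-.0795,.0735,.018)): print(X,proj(f,R(*X)).round(2),proj(f2,R(*X)).round(2))
```

```text
cam [ 0.539 -0.031  1.245]
[]
247 [231, 231, 231, 231, 231, 231, 231, 231, 231, 231, 231, 231, 231, 232]  edge [231, 231, 231]
248 [230, 230, 230, 229, 230, 230, 230, 230, 230, 230, 231, 231, 231, 232]  edge [231, 230, 231]
249 [225, 225, 225, 224, 224, 224, 224, 223, 225, 227, 228, 229, 229, 229]  edge [229, 229, 228]
250 [214, 214, 213, 210, 203, 196, 192, 192, 199, 213, 220, 221, 220, 223]  edge [221, 221, 221]
251 [213, 212, 202, 181, 155, 138, 130, 129, 149, 186, 212, 216, 216, 217]  edge [217, 216, 216]
252 [226, 224, 215, 180, 122, 90, 81, 89, 125, 185, 221, 227, 226, 227]  edge [228, 227, 227]
253 [230, 229, 225, 193, 123, 88, 86, 93, 124, 186, 225, 231, 231, 231]  edge [231, 231, 231]
254 [231, 231, 227, 206, 154, 133, 136, 142, 157, 197, 225, 231, 231, 231]  edge [231, 231, 231]
255 [231, 231, 229, 221, 203, 194, 198, 200, 204, 218, 228, 231, 231, 231]  edge [231, 231, 231]
256 [230, 231, 231, 229, 226, 225, 226, 226, 227, 229, 231, 231, 231, 231]  edge [231, 231, 231]
257 [231, 231, 231, 231, 231, 231, 231, 231, 230, 231, 231, 231, 231, 231]  edge [230, 231, 232]
298 [231, 231, 229, 221, 215, 227, 230, 229, 213, 154, 98, 76, 76, 101, 160, 216, 229]
313 [231, 231, 229, 224, 221, 228, 231, 229, 218, 174, 111, 83, 79, 95, 146, 204, 228]
320 [231, 231, 230, 226, 224, 229, 231, 230, 221, 182, 116, 79, 73, 88, 137, 199, 226]
(-0.075, 0.081, 0.026) [[282.74 250.21]] [[269.74 198.95]]
(-0.075, 0.081, 0.018) [[282.98 250.03]] [[269.98 201.38]]
(-0.084, 0.081, 0.018) [[282.92 253.2 ]] [[266.76 201.78]]
(-0.084, 0.081, 0.003) [[283.36 252.85]] [[267.22 206.29]]
(-0.0795, 0.0885, 0.018) [[280.32 251.58]] [[268.09 200.2 ]]
(-0.0795, 0.0735, 0.018) [[285.58 251.66]] [[268.65 202.97]]
```

Run:
```python
from h import *
p=np.load("rack.npy")
def R(x,y,z): c,s_=np.cos(p[2]),np.sin(p[2]); return [p[0]+c*x-s_*y,p[1]+s_*x+c*y,z]
out=[]
for n,(x0,y0,x1,y1) in(("top",(275,244,305,266)),("side",(255,192,285,214))):
    f=grab_frame(n);k=24
    im=cv2.resize(f["img"][y0:y1,x0:x1,::-1],None,fx=k,fy=k,interpolation=cv2.INTER_CUBIC)
    P=lambda *X: tuple(((proj(f,R(*X))[0]-[x0,y0]+.5)*k).astype(int).tolist())
    for z,c in((.003,(0,160,0)),(.026,(0,255,0))): cv2.line(im,P(-.075,-.0,z),P(-.075,.112,z),c,1)
    for x,z in((-.075,.018),(-.084,.018),(-.075,.003),(-.084,.003)):
        for y in(.0735,.0885): cv2.circle(im,P(x,y,z),3,(0,0,255) if x==-.075 else (255,0,0),-1)
    # flat reference chip 2: centre -.0995,.036
    for a in(-1,1):
        for b in(-1,1): cv2.circle(im,P(-.0995+a*.0075,.0365+b*.0075,.012),3,(0,255,255),-1)
    out.append(im)
cv2.imwrite("pics/z3.png",cv2.resize(np.vstack(out),None,fx=.56,fy=.56))
```

```text
(no output)
```

View pics/z3.png

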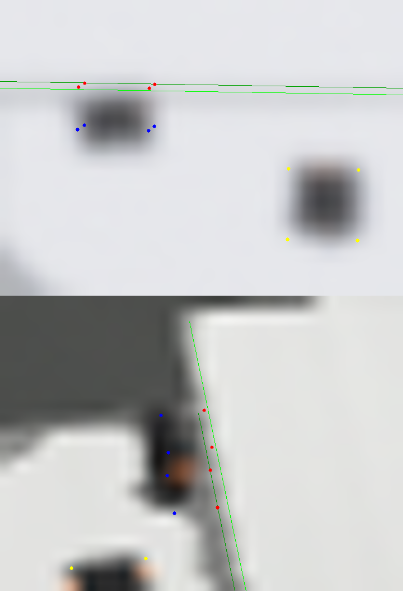

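The leftmost scrap (top pixel (283,252)) leans against the deck's front face. It shows about 12 mm of depth against its 9 mm thickness, so its foot stands off the wall, and it is past the edge and below deck height. I'll leave it and set the scraper down.

```bash
python3 -m pendant '[[20,0,-2,0],[30,0,0,0],[25,0,0,0],[12,0,0,0],[2,0,0,0],[0,0,0,0],[0,0,0,0]]'; python3 go.py 0.516 0.24 0.0325 0.155
```

```text
clock: 23.25
position: [0.5164, 0.2421, 0.036]
tool_rot: [1.858, 1.57, 0.442]
force: [0.2, 0.3, -1.4]
grip_width: 0.0188
t 23.25 P [0.5164 0.2421 0.036 ] jaw 0.155 tilt(x) [ 1.e-03  5.e-04 -1.e+00] F [ 0.2  0.3 -1.4] w 0.0188 q7 -0.82 q1 -0.24
turn 0.00 (x-turn deg)
new jaw 0.15499999998518252
shift [ 3.5 -0.8  2.1]
world per tool: y-> [0.988 0.154 0.001]  z-> [ 0.154 -0.988 -0.   ]
```

```bash
python3 -m pendant '[[2,0,2,0],[1,0,0,0],[0,0,0,0],[0,0,0,0]]'; python3 -m pendant '[[0,0,0,0],[0,0,0,0],[0,0,0,0],[0,0,0,0],[0,0,0,0],[0,0,0,0]]' 1; python3 -m pendant '[[-15,0,0,0],[-30,0,0,0],[-40,0,0,0],[-45,0,0,0],[-30,0,0,0],[0,0,0,0]]'; python3 go.py 0.395 0.288 0.19 1.53
```

```text
clock: 23.75
position: [0.5164, 0.24, 0.0324]
tool_rot: [1.728, 1.571, 0.312]
force: [0.6, -1.0, 0.6]
grip_width: 0.0192
clock: 24.5
position: [0.5163, 0.24, 0.0323]
tool_rot: [-2.569, 1.571, 2.299]
force: [-0.1, -0.3, 0.8]
grip_width: 0.0857
clock: 25.25
position: [0.5172, 0.2405, 0.1954]
tool_rot: [1.813, 1.566, 0.397]
force: [0.2, 0.4, -0.2]
grip_width: 0.0856
t 25.25 P [0.5172 0.2405 0.1954] jaw 0.155 tilt(x) [ 0.004   0.0017 -1.    ] F [ 0.2  0.4 -0.2] w 0.0856 q7 -0.68 q1 -0.14
turn -78.78 (x-turn deg)
new jaw 1.5300057404581984
shift [   5.    42.5 -124.1]
world per tool: y-> [0.041 0.999 0.002]  z-> [ 0.999 -0.041  0.004]
```

```bash
cat > bar.py <<'E'
from h import *
import sys
def bars(f,show=True):
    im=f["img"].astype(int); hsv=cv2.cvtColor(f["img"],cv2.COLOR_RGB2HSV)
    blob=((hsv[...,2]>130)&(hsv[...,1]<60)).astype(np.uint8)
    roi=np.zeros_like(blob); roi[170:350,115:505]=1; roi[185:285,264:358]=0; blob&=roi
    n,l,st,ce=cv2.connectedComponentsWithStats(blob); out=[]
    for i in range(1,n):
        if not 40<st[i,4]<300: continue
        m=((l==i)&(hsv[...,2]>205)&(im.max(2)-im.min(2)<14)).astype(np.uint8)
        k,l2,s2,_=cv2.connectedComponentsWithStats(m,connectivity=8)
        if k<2: continue
        j=1+np.argmax(s2[1:,4]); pts=cv2.findNonZero((l2==j).astype(np.uint8))
        (c,r)=cv2.minEnclosingCircle(pts); out.append((onz(f,c,.004),c,r,s2[j,4]))
    return out
if __name__=="__main__":
    f=grab_frame("top")
    for X,c,r,a in bars(f): print(X[:2].round(4),np.round(c,1),round(r,1),a)
    crop(f,190,255,230,290,12,"b0.png")
    print(f["img"][277,200:218].tolist())
E
python3 bar.py
```

```text
[0.7052 0.3504] [186.5 170. ] 5.5 26
[ 0.5466 -0.4092] [451.  217.5] 5.9 25
[ 0.5331 -0.2436] [393.3 223.7] 5.4 28
[ 0.4087 -0.3131] [419.2 266.5] 5.9 33
[[118, 128, 113], [118, 127, 113], [116, 125, 111], [115, 124, 111], [114, 124, 109], [111, 121, 108], [111, 122, 107], [109, 119, 105], [107, 117, 103], [104, 113, 100], [104, 112, 100], [102, 111, 99], [101, 109, 96], [98, 108, 94], [96, 105, 92], [95, 102, 90], [92, 100, 88], [90, 97, 86]]
```

View pics/b0.png

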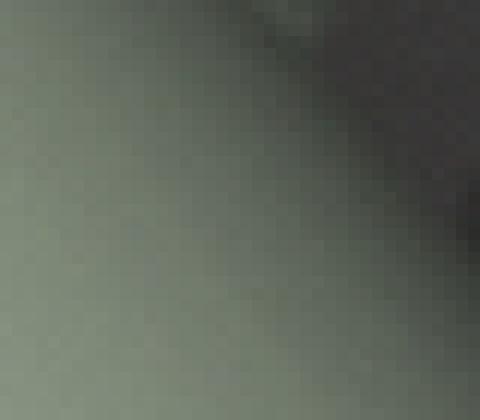

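Run:
```python
from h import *
f=grab_frame("side");crop(f,215,135,295,195,9,"b1.png")
ft=cv2.imread("pics/top0.png")[:,:,::-1]; g=dict(grab_frame("top")); g["img"]=ft.copy()
import bar
for X,c,r,a in bar.bars(g): print(X[:2].round(4),np.round(c,1),round(r,1),a)
def ov(X): 
    im=cv2.imread("pics/b1.png")
    a=np.linspace(0,6.28,40)
    for r,z,c in((.019,.004,(0,0,255)),(.012,.07,(0,255,0)),(.019,0,(0,0,160))):
        q=proj(f,np.c_[X[0]+r*np.cos(a),X[1]+r*np.sin(a),0*a+z]); 
        for u in q: cv2.circle(im,tuple(((u-[215,135]+.5)*9).astype(int).tolist()),1,c,-1)
    cv2.imwrite("pics/b1o.png",im)
ov([.3955,.2885])
```

```text
[0.7052 0.3504] [186.5 170. ] 5.5 26
[ 0.5466 -0.4092] [451.  217.5] 5.9 25
[ 0.5333 -0.2435] [393.3 223.7] 5.4 28
[ 0.4087 -0.3131] [419.2 266.5] 5.9 34
[0.4033 0.2876] [210. 274.] 5.4 19
```

View pics/b1o.png

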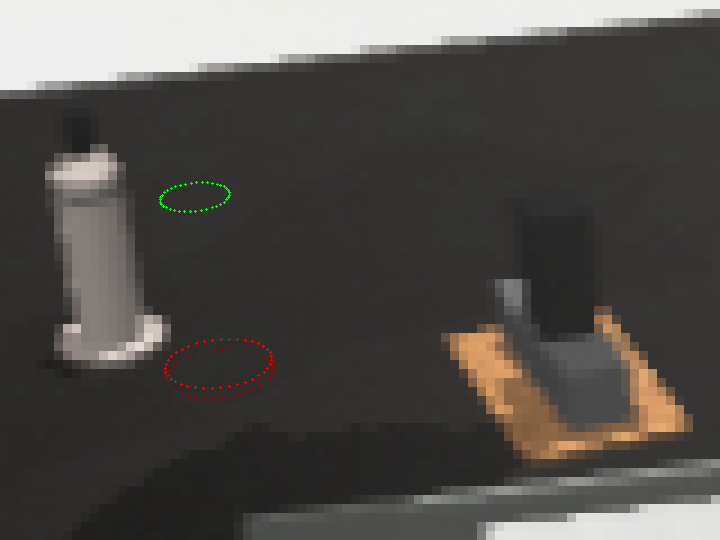

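The left barrel has been knocked aside: it is about 100 crop pixels from where it stood at the start. I'll move the arm off that side, then look from above.

```bash
python3 - <<'E'
from h import *
f=grab_frame("side"); print(onz(f,(227.1,172.1),.004))
E
python3 -m pendant '[[0,0,0,-10],[0,0,0,-10],[0,0,0,-10],[0,0,0,-10],[0,0,0,-10],[0,0,0,-10],[0,0,0,-10],[0,0,0,-8.8],[0,0,40,0],[0,0,40,0],[0,0,0,0]]'; python3 bar.py
```

```text
[0.35970406 0.31926504 0.004     ]
clock: 26.82
position: [0.5977, 0.236, 0.1906]
tool_rot: [-3.12, 1.569, 3.12]
force: [-2.2, 0.0, -0.3]
grip_width: 0.0851
[ 0.5481 -0.4065] [450. 217.] 5.4 20
[ 0.5352 -0.2414] [392.5 223. ] 4.7 17
[ 0.4102 -0.3112] [418.5 266. ] 5.6 28
[0.3685 0.3181] [199.5 286.5] 4.7 17
[[57, 54, 54], [53, 54, 52], [56, 57, 55], [67, 71, 65], [81, 87, 77], [92, 99, 88], [99, 107, 94], [105, 114, 101], [109, 118, 105], [111, 120, 106], [115, 125, 110], [115, 125, 110], [118, 130, 114], [123, 134, 117], [123, 133, 118], [124, 136, 119], [126, 138, 122], [127, 139, 121]]
```

Run:
```python
from h import *
f=grab_frame("top");crop(f,180,210,280,300,7,"b2.png")
```

```text
(no output)
```

View pics/b2.png

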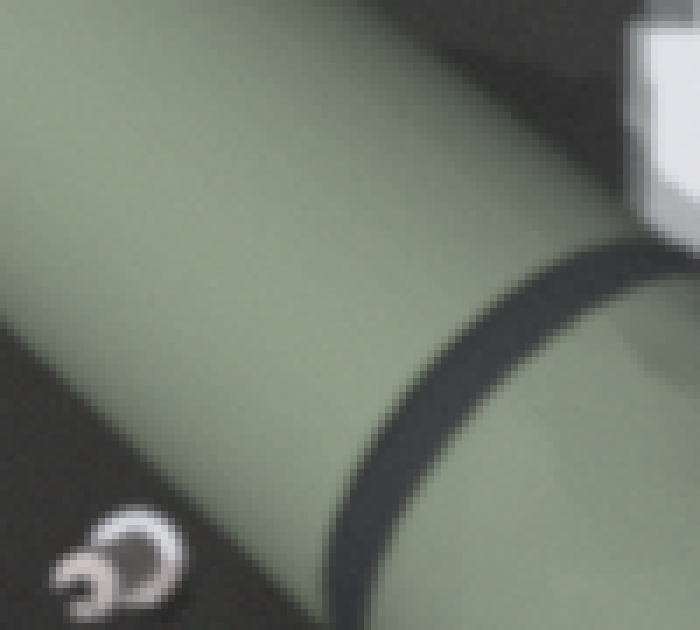

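Side and top agree that the barrel is now at (0.3605, 0.3193).

```bash
python3 go.py 0.3605 0.3193 0.17 1.529
```

```text
t 26.93 P [0.5955 0.237  0.1913] jaw 1.531 tilt(x) [-0.002 -0.    -1.   ] F [-0.1  0.6  0. ] w 0.0855 q7 0.61 q1 0.05
turn 0.11 (x-turn deg)
new jaw 1.5290000035569118
shift [  21.7   72.5 -238.2]
world per tool: y-> [ 0.042  0.999 -0.   ]  z-> [ 0.999 -0.042 -0.002]
```

```bash
python3 -m pendant '[[0,8,-20,0],[0,12,-40,0],[0,12,-45,0],[4,12,-45,0],[6,12,-45,0],[6,12,-30,0],[6,4,-13,0],[0,0,0,0],[0,0,0,0]]';python3 go.py 0.3605 0.3193 0.09 1.529
```

```text
clock: 28.05
position: [0.3622, 0.3179, 0.1703]
tool_rot: [-1.102, 1.571, -1.143]
force: [0.5, -0.3, 0.8]
grip_width: 0.0856
t 28.05 P [0.3622 0.3179 0.1703] jaw 1.529 tilt(x) [ 1.e-04 -2.e-04 -1.e+00] F [ 0.5 -0.3  0.8] w 0.0856 q7 0.17 q1 -0.15
turn 0.03 (x-turn deg)
new jaw 1.5289999999958386
shift [80.3  1.4 -1.8]
world per tool: y-> [ 0.042  0.999 -0.   ]  z-> [ 0.999 -0.042  0.   ]
```

```bash
python3 -m pendant '[[20,1,-2,0],[25,0,0,0],[20,0,0,0],[15,0,0,0],[0,0,0,0],[0,0,0,0]]';python3 go.py 0.3605 0.3193 0.04 1.529;  python3 - <<'E'
from h import *
f=grab_frame("side");crop(f,180,90,290,190,6,"b3.png")
E
```

```text
clock: 28.8
position: [0.3597, 0.3196, 0.0908]
tool_rot: [0.819, 1.57, 0.778]
force: [0.9, 0.1, -0.1]
grip_width: 0.0855
t 28.80 P [0.3597 0.3196 0.0908] jaw 1.530 tilt(x) [ 4.e-04  4.e-04 -1.e+00] F [ 0.9  0.1 -0.1] w 0.0855 q7 0.03 q1 -0.25
turn 0.07 (x-turn deg)
new jaw 1.5289999999830024
shift [50.8 -0.3  0.7]
world per tool: y-> [0.042 0.999 0.   ]  z-> [ 0.999 -0.042  0.   ]
```

View pics/b3.png

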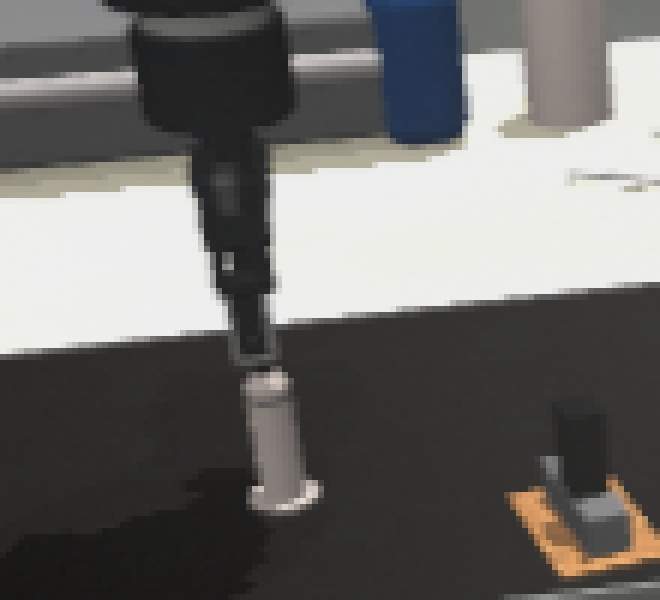

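```bash
python3 -m pendant '[[15,0,0.7,0],[20,0,0,0],[14,0,0,0],[3,0,0,0],[0,0,0,0],[0,0,0,0]]';python3 go.py 0.3605 0.3193 0.04 1.529; python3 -m pendant '[[0,0,0,0],[0,0,0,0],[0,0,0,0],[0,0,0,0],[0,0,0,0],[0,0,0,0]]' -1 40; python3 go.py
```

```text
clock: 29.6
position: [0.3603, 0.3196, 0.0388]
tool_rot: [0.742, 1.57, 0.702]
force: [0.5, -0.8, 0.2]
grip_width: 0.0857
t 29.60 P [0.3603 0.3196 0.0388] jaw 1.530 tilt(x) [ 6.e-04  5.e-04 -1.e+00] F [ 0.5 -0.8  0.2] w 0.0857 q7 -0.06 q1 -0.31
turn 0.08 (x-turn deg)
new jaw 1.5290000000328705
shift [-1.2 -0.3  0.2]
world per tool: y-> [0.042 0.999 0.   ]  z-> [ 0.999 -0.042  0.001]
clock: 30.35
position: [0.3602, 0.3196, 0.0385]
tool_rot: [1.079, 1.57, 1.039]
force: [0.3, 1.4, 5.0]
grip_width: 0.0229
t 30.35 P [0.3602 0.3196 0.0385] jaw 1.531 tilt(x) [ 2.e-04  4.e-04 -1.e+00] F [0.3 1.4 5. ] w 0.0229 q7 -0.06 q1 -0.31
```

```bash
python3 -m pendant '[[-10,0,0,0],[-30,0,0,0],[-40,0,0,0],[-40,0,0,0],[0,0,0,0]]' -1 60; python3 go.py $(python3 rk.py 0 78) 0.14 1.529
```

```text
clock: 30.98
position: [0.3609, 0.3199, 0.1608]
tool_rot: [0.596, 1.567, 0.555]
force: [-0.0, -0.1, -3.2]
grip_width: 0.0226
t 30.98 P [0.3609 0.3199 0.1608] jaw 1.530 tilt(x) [ 0.003   0.0019 -1.    ] F [-0.  -0.1 -3.2] w 0.0226 q7 0.15 q1 -0.16
turn 0.06 (x-turn deg)
new jaw 1.5290000023211567
shift [  20.9 -243.1  191. ]
world per tool: y-> [0.042 0.999 0.002]  z-> [ 0.999 -0.042  0.003]
```

```bash
python3 -m pendant '[[0,-25,15,0],[0,-35,30,0],[0,-40,30,0],[4,-40,30,0],[4,-40,30,0],[4,-35,30,0],[4,-20,20,0],[0,-8,6,0],[0,0,0,0],[0,0,0,0]]'; python3 go.py $(python3 rk.py 0 78) 0.085 1.529
```

```text
clock: 32.22
position: [0.5405, 0.0699, 0.1424]
tool_rot: [2.513, 1.57, 2.474]
force: [-0.5, 0.3, -1.0]
grip_width: 0.0224
t 32.23 P [0.5405 0.0699 0.1424] jaw 1.532 tilt(x) [-3.e-04  2.e-04 -1.e+00] F [-0.5  0.3 -1. ] w 0.0224 q7 0.76 q1 0.36
turn 0.17 (x-turn deg)
new jaw 1.5290000000521697
shift [57.4 -0.8  1.2]
world per tool: y-> [0.042 0.999 0.   ]  z-> [ 0.999 -0.042 -0.   ]
```

```bash
python3 -m pendant '[[15,-0.8,1,0],[20,0,0,0],[18,0,0,0],[5,0,0,0],[0,0,0,0],[0,0,0,0]]'; python3 go.py $(python3 rk.py 0 78) 0.066 1.529;  python3 - <<'E'
from h import *
f=grab_frame("side");crop(f,230,150,360,250,6,"b4.png")
f=grab_frame("top");crop(f,250,180,370,280,6,"b5.png")
E
```

```text
clock: 32.98
position: [0.5424, 0.0681, 0.0847]
tool_rot: [0.229, 1.57, 0.189]
force: [0.8, 0.3, -0.9]
grip_width: 0.0225
t 32.98 P [0.5424 0.0681 0.0847] jaw 1.530 tilt(x) [ 7.e-04  1.e-04 -1.e+00] F [ 0.8  0.3 -0.9] w 0.0225 q7 0.69 q1 0.32
turn 0.08 (x-turn deg)
new jaw 1.5290000003011002
shift [18.7  0.9 -0.9]
world per tool: y-> [0.042 0.999 0.   ]  z-> [ 0.999 -0.042  0.001]
```

View pics/b4.png

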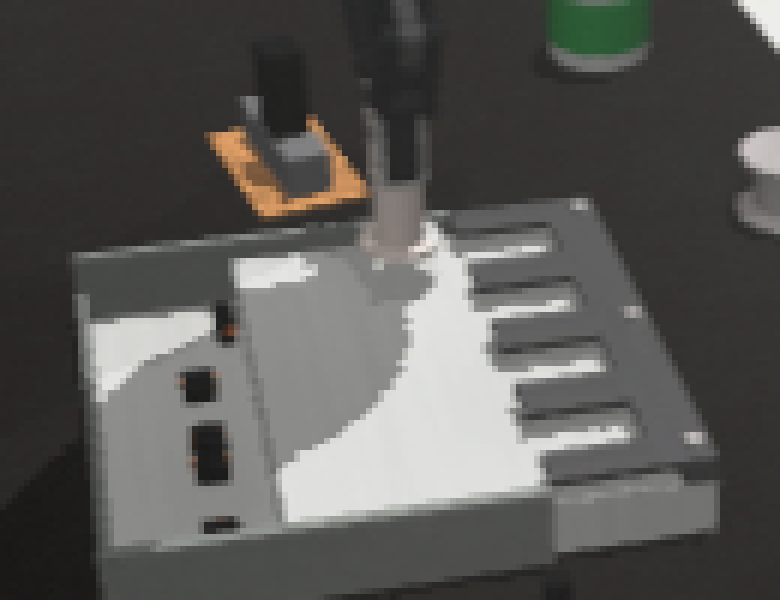

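View pics/b5.png

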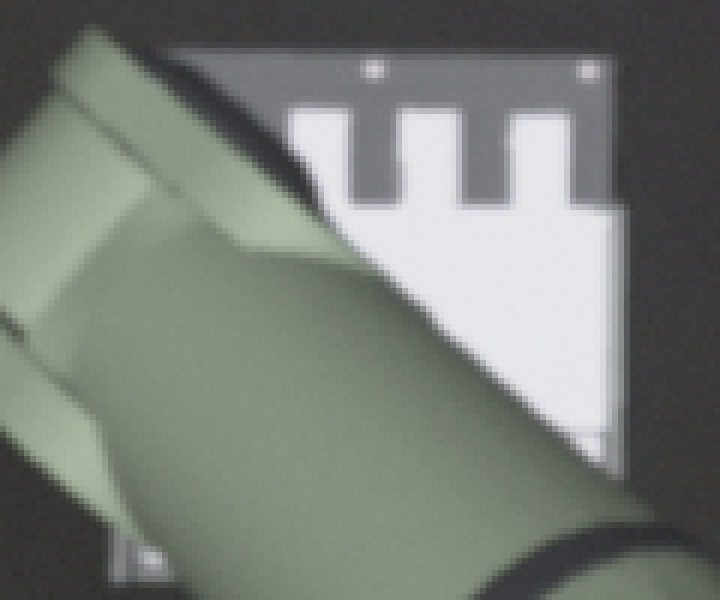

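```bash
python3 -m pendant '[[8,0.9,-0.9,0],[8,0,0,0],[2.2,0,0,0],[0,0,0,0],[0,0,0,0]]'; python3 go.py $(python3 rk.py 63 78) 0.066 1.529
```

```text
clock: 33.7
position: [0.5414, 0.069, 0.0662]
tool_rot: [0.511, 1.571, 0.471]
force: [-0.4, -0.4, -2.1]
grip_width: 0.0224
t 33.70 P [0.5414 0.069  0.0662] jaw 1.530 tilt(x) [ 2.e-04  1.e-04 -1.e+00] F [-0.4 -0.4 -2.1] w 0.0224 q7 0.66 q1 0.30
turn 0.08 (x-turn deg)
new jaw 1.5290000000160187
shift [ 0.2  0.1 63.2]
world per tool: y-> [0.042 0.999 0.   ]  z-> [ 0.999 -0.042  0.   ]
```

```bash
python3 -m pendant '[[0,0,4,0],[0,0,6,0],[0,0,6,0],[0,0,6,0],[0,0,6,0],[0,0,6,0],[0,0,3,0],[0,0,0,0]]'; python3 -m pendant '[[0,0,4,0],[0,0,6,0],[0,0,6,0],[0,0,4,0],[0,0,3,0],[0,0,1,0],[0,0,0,0],[0,0,0,0]]'; python3 go.py $(python3 rk.py 63 78) 0.066 1.529
python3 - <<'E'
from h import *
f=grab_frame("side");crop(f,270,160,360,240,8,"b6.png")
E
```

```text
clock: 34.7
position: [0.5786, 0.068, 0.0662]
tool_rot: [0.949, 1.57, 0.909]
force: [0.3, 4.4, -2.1]
grip_width: 0.0225
clock: 35.7
position: [0.602, 0.067, 0.0661]
tool_rot: [1.667, 1.57, 1.628]
force: [-0.7, 5.3, -1.8]
grip_width: 0.0229
t 35.70 P [0.602  0.067  0.0661] jaw 1.531 tilt(x) [-0.e+00  5.e-04 -1.e+00] F [-0.7  5.3 -1.8] w 0.0229 q7 0.75 q1 0.29
turn 0.11 (x-turn deg)
new jaw 1.5289999997215329
shift [ 0.1 -0.4  2.5]
world per tool: y-> [0.042 0.999 0.001]  z-> [ 0.999 -0.042 -0.   ]
```

View pics/b6.png

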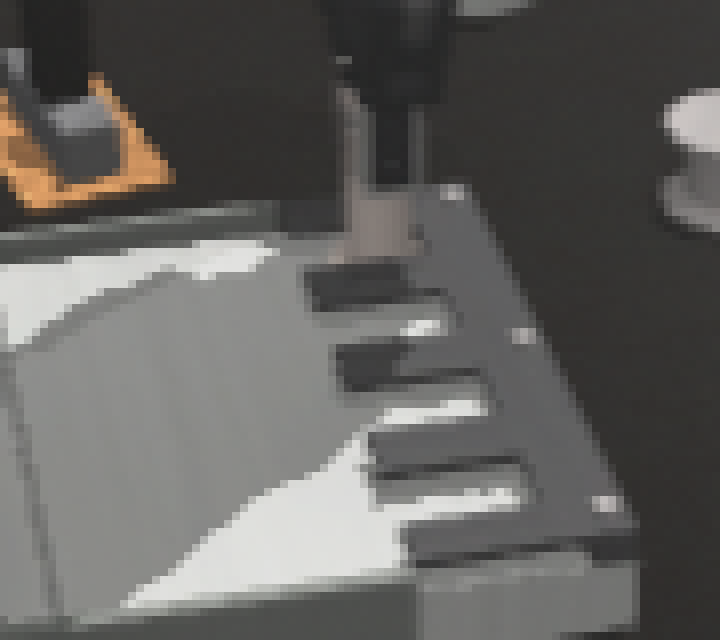

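```bash
cat > sx.py <<'E'
# axis pixel in side view, rack y -> rack x,z
import sys
from h import *
p=np.load("rack.npy")
def atY(f,uv,y):
    C,D=ray(f,uv); c,s=np.cos(p[2]),np.sin(p[2]); n=np.array([-s,c,0])
    t=(y-n@(C-np.r_[p[:2],0]))/(n@D); X=C+t*D; d=X[:2]-p[:2]; return np.array([c*d[0]+s*d[1],n[:2]@d,X[2]])
E
python3 - <<'E'
from sx import *
f=grab_frame("side")
for uv in((383,215),(380,150)): print(atY(f,(270+uv[0]/8-.5,160+uv[1]/8-.5),.078).round(4))
for x,z in((.063,.038),(.063,.06),(.056,.05),(.075,.038)):
    c,s=np.cos(p[2]),np.sin(p[2]); X=[p[0]+c*x-s*.078,p[1]+s*x+c*.078,z]; print(x,z,(proj(f,X)[0]-[270,160]+.5)*8)
im=cv2.resize(f["img"][150:220,290:350,::-1],None,fx=9,fy=9,interpolation=cv2.INTER_CUBIC); cv2.imwrite("pics/b7.png",im)
E
```

```text
[0.0608 0.078  0.0497]
[0.0601 0.078  0.0758]
0.063 0.038 [389.52129522 242.86138936]
0.063 0.06 [388.75172425 188.63667766]
0.056 0.05 [369.69631263 215.76952706]
0.075 0.038 [422.47173658 238.83583998]
```

View pics/b7.png

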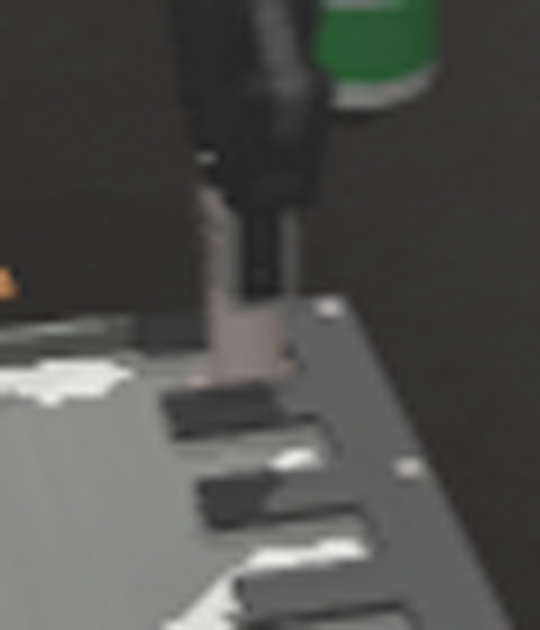

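```bash
python3 -m pendant '[[0,1,0,0],[0,0.5,0,0],[0,0,0,0],[0,0,0,0]]'; python3 go.py $(python3 rk.py 63 78) 0.066 1.529; python3 -m pendant '[[0,0,1,0],[0,0,1,0],[0,0,1,0],[0,0,0,0],[0,0,0,0]]';python3 go.py $(python3 rk.py 63 78) 0.066 1.529
```

```text
clock: 36.3
position: [0.6024, 0.0677, 0.0661]
tool_rot: [-1.216, 1.57, -1.256]
force: [0.1, 0.7, -0.4]
grip_width: 0.0226
t 36.30 P [0.6024 0.0677 0.0661] jaw 1.530 tilt(x) [ 1.e-04 -3.e-04 -1.e+00] F [ 0.1  0.7 -0.4] w 0.0226 q7 0.74 q1 0.29
turn 0.07 (x-turn deg)
new jaw 1.5289999999571215
shift [ 0.1 -1.1  2.2]
world per tool: y-> [ 0.042  0.999 -0.   ]  z-> [ 0.999 -0.042  0.   ]
clock: 36.92
position: [0.605, 0.0679, 0.066]
tool_rot: [-2.924, 1.57, -2.964]
force: [-3.4, -0.4, 0.3]
grip_width: 0.0222
t 36.92 P [0.605  0.0679 0.066 ] jaw 1.531 tilt(x) [-5.e-04 -1.e-04 -1.e+00] F [-3.4 -0.4  0.3] w 0.0222 q7 0.75 q1 0.28
turn 0.09 (x-turn deg)
new jaw 1.5290000001489232
shift [ 0.  -1.4 -0.5]
world per tool: y-> [ 0.042  0.999 -0.   ]  z-> [ 0.999 -0.042 -0.   ]
```

```bash
python3 -m pendant '[[0,0,1,0],[0,0,1,0],[0,0,0,0],[0,0,0,0]]';python3 go.py $(python3 rk.py 63 78) 0.066 1.529
python3 - <<'E'
from h import *
f=grab_frame("side")
im=cv2.resize(f["img"][150:220,290:350,::-1],None,fx=9,fy=9,interpolation=cv2.INTER_CUBIC); cv2.imwrite("pics/b8.png",im)
E
```

```text
clock: 37.42
position: [0.606, 0.0679, 0.0659]
tool_rot: [-2.903, 1.568, -2.943]
force: [-11.6, 0.4, 4.8]
grip_width: 0.0225
t 37.42 P [0.606  0.0679 0.0659] jaw 1.531 tilt(x) [-2.5e-03 -5.0e-04 -1.0e+00] F [-11.6   0.4   4.8] w 0.0225 q7 0.75 q1 0.28
turn 0.10 (x-turn deg)
new jaw 1.5290000052914123
shift [-0.1 -1.5 -1.4]
world per tool: y-> [ 0.042  0.999 -0.001]  z-> [ 0.999 -0.042 -0.002]
```

View pics/b8.png

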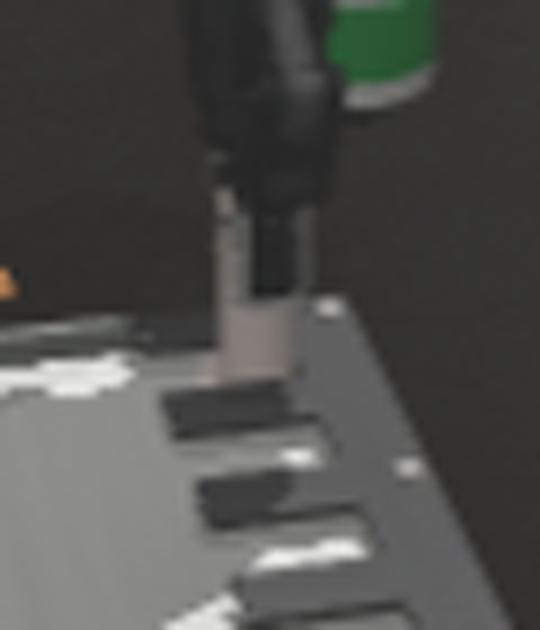

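Fx rose to −11.6 N, so the barrel is against the slot's end. I'll ease off, set it down and let go.

```bash
python3 -m pendant '[[0.5,0,-1,0],[0.5,0,-1,0],[0,0,0,0]]'; python3 -m pendant '[[0,0,0,0],[0,0,0,0],[0,0,0,0],[0,0,0,0],[0,0,0,0]]' 0; python3 go.py; python3 -m pendant '[[-10,0,0,0],[-25,0,0,0],[-40,0,0,0],[-45,0,0,0],[0,0,0,0]]';python3 -m pendant '[[0,-30,0,0],[0,-50,0,0],[0,-50,0,0],[0,-40,0,0],[0,0,0,0]]'; python3 go.py;python3 - <<'E'
from h import *
f=grab_frame("side");crop(f,270,140,360,240,6,"b9.png")
f=grab_frame("top");crop(f,250,180,370,280,6,"b10.png")
E
python3 bar.py
```

```text
clock: 37.85
position: [0.6052, 0.0679, 0.0651]
tool_rot: [2.874, 1.571, 2.833]
force: [-3.7, 1.0, -1.1]
grip_width: 0.0224
clock: 38.48
position: [0.6053, 0.0679, 0.0651]
tool_rot: [0.229, 1.571, 0.189]
force: [-0.3, 0.2, 0.0]
grip_width: 0.0429
t 38.48 P [0.6053 0.0679 0.0651] jaw 1.530 tilt(x) [ 1.e-04  0.e+00 -1.e+00] F [-0.3  0.2  0. ] w 0.0429 q7 0.75 q1 0.28
clock: 39.1
position: [0.6067, 0.0685, 0.1889]
tool_rot: [0.155, 1.566, 0.115]
force: [-0.7, -0.1, -0.2]
grip_width: 0.0429
clock: 39.72
position: [0.5978, -0.1056, 0.1844]
tool_rot: [-2.389, 1.569, -2.435]
force: [-0.7, 0.5, -0.2]
grip_width: 0.0424
t 39.73 P [ 0.5978 -0.1056  0.1844] jaw 1.526 tilt(x) [-0.0011 -0.001  -1.    ] F [-0.7  0.5 -0.2] w 0.0424 q7 1.13 q1 0.63
[0.7052 0.3504] [186.5 170. ] 5.5 26
[ 0.5466 -0.4078] [450.5 217.5] 5.7 24
[[52, 50, 51], [53, 50, 51], [52, 51, 51], [53, 51, 52], [52, 52, 52], [53, 51, 50], [51, 50, 49], [54, 51, 52], [52, 50, 49], [52, 50, 51], [53, 52, 52], [51, 49, 49], [53, 51, 51], [54, 51, 52], [53, 52, 51], [54, 53, 51], [52, 51, 50], [54, 53, 53]]
```

View pics/b9.png

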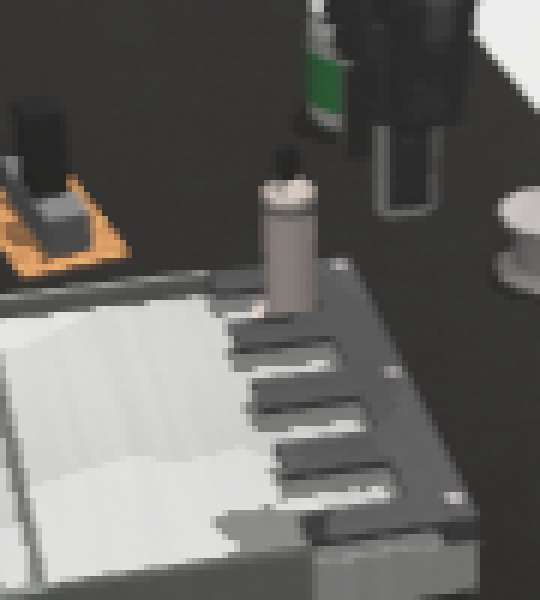

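View pics/b10.png

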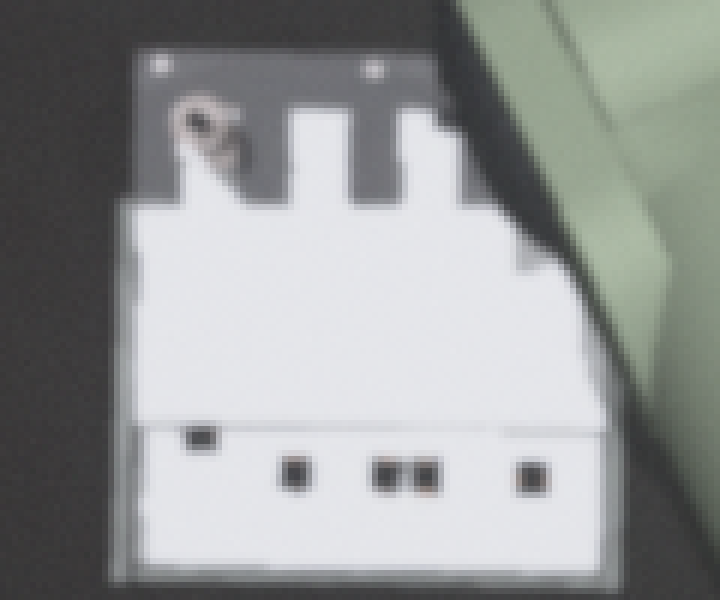

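```bash
python3 - <<'E'
from sx import *
f=grab_frame("top"); 
X=onz(f,(250+205/6-.5,180+118/6-.5),.096); c,s=np.cos(p[2]),np.sin(p[2]); d=X[:2]-p[:2]; print("top",X.round(4),(c*d[0]+s*d[1]).round(4),(-s*d[0]+c*d[1]).round(4))
f2=grab_frame("side"); print(atY(f2,(270+289/6-.5,140+192/6-.5),.078).round(4),atY(f2,(270+290/6-.5,140+305/6-.5),.078).round(4))
f=f2;crop(f2,240,240,400,360,5,"b11.png")
E
python3 go.py 0.533 -0.2455 0.19
```

```text
top [0.6073 0.0634 0.096 ] 0.0659 0.075
[0.0623 0.078  0.0966] [0.0619 0.078  0.0366]
t 39.98 P [ 0.5985 -0.1006  0.1851] jaw 1.532 tilt(x) [-0.e+00  4.e-04 -1.e+00] F [0.2 0.1 0.1] w 0.0423 q7 1.13 q1 0.63
shift [  -4.9 -147.3  -59.8]
world per tool: y-> [0.039 0.999 0.   ]  z-> [ 0.999 -0.039 -0.   ]
```

View pics/b11.png

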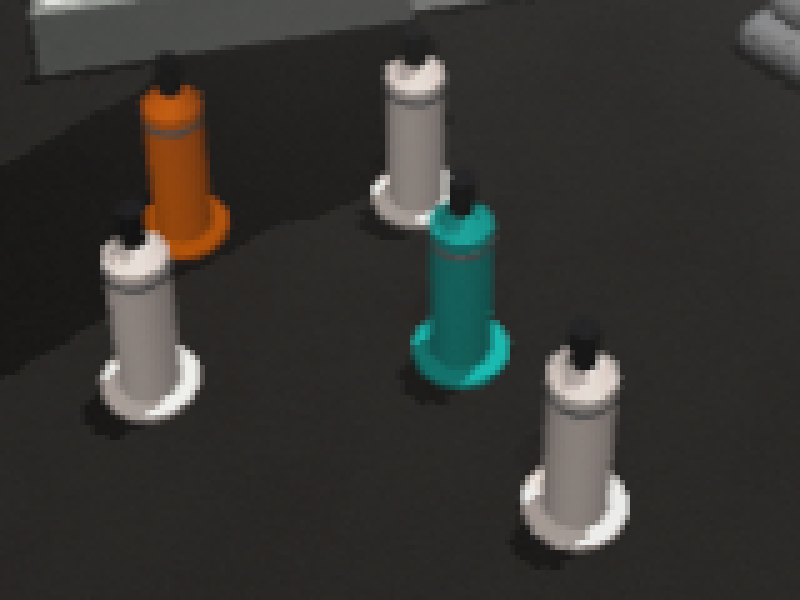

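Run:
```python
from h import *
f=grab_frame("side")
for n,uv in(("A",(413,197)),("B",(151,380)),("C",(575,503)),("Or",(187,222)),("Tq",(460,343))): print(n,onz(f,(240+uv[0]/5-.5,240+uv[1]/5-.5),.004).round(4), "topdisc",)
for n,uv in(("A",(415,75)),("B",(134,257)),("C",(582,377))): print(n,onz(f,(240+uv[0]/5-.5,240+uv[1]/5-.5),.07).round(4))
```

```text
A [ 0.5297 -0.2452  0.004 ] topdisc
B [ 0.407  -0.3128  0.004 ] topdisc
C [ 0.5444 -0.4088  0.004 ] topdisc
Or [ 0.434  -0.2335  0.004 ] topdisc
Tq [ 0.526  -0.3275  0.004 ] topdisc
A [ 0.5315 -0.2435  0.07  ]
B [ 0.4062 -0.313   0.07  ]
C [ 0.544  -0.4089  0.07  ]
```

```bash
python3 -m pendant '[[0,-20,-10,0],[0,-40,-15,0],[0,-45,-20,0],[0,-30,-15,0],[0,-8,-6,0],[0,0,0,0],[0,0,0,0]]' 0.4; python3 go.py 0.5315 -0.2447 0.1 1.529
```

```text
clock: 40.9
position: [0.5275, -0.2407, 0.1853]
tool_rot: [0.813, 1.57, 0.774]
force: [0.5, 0.7, -0.2]
grip_width: 0.0597
t 40.90 P [ 0.5275 -0.2407  0.1853] jaw 1.532 tilt(x) [ 5.e-04  5.e-04 -1.e+00] F [ 0.5  0.7 -0.2] w 0.0597 q7 1.38 q1 0.91
turn 0.19 (x-turn deg)
new jaw 1.528999999949406
shift [85.3 -3.9  4.1]
world per tool: y-> [0.042 0.999 0.001]  z-> [ 0.999 -0.042  0.   ]
```

```bash
python3 -m pendant '[[20,-4,4,0],[30,0,0,0],[25,0,0,0],[10,0,0,0],[0,0,0,0],[0,0,0,0]]'; python3 go.py 0.5315 -0.2447 0.0385 1.529
python3 - <<'E'
from h import *
f=grab_frame("side");crop(f,260,190,370,300,5,"b12.png")
E
```

```text
clock: 41.65
position: [0.5311, -0.2463, 0.1008]
tool_rot: [-0.254, 1.57, -0.295]
force: [0.0, 0.0, 0.2]
grip_width: 0.0597
t 41.65 P [ 0.5311 -0.2463  0.1008] jaw 1.531 tilt(x) [ 1.e-03 -3.e-04 -1.e+00] F [0.  0.  0.2] w 0.0597 q7 1.31 q1 0.86
turn 0.09 (x-turn deg)
new jaw 1.529000000724797
shift [62.3  1.6  0.3]
world per tool: y-> [ 0.042  0.999 -0.   ]  z-> [ 0.999 -0.042  0.001]
```

View pics/b12.png

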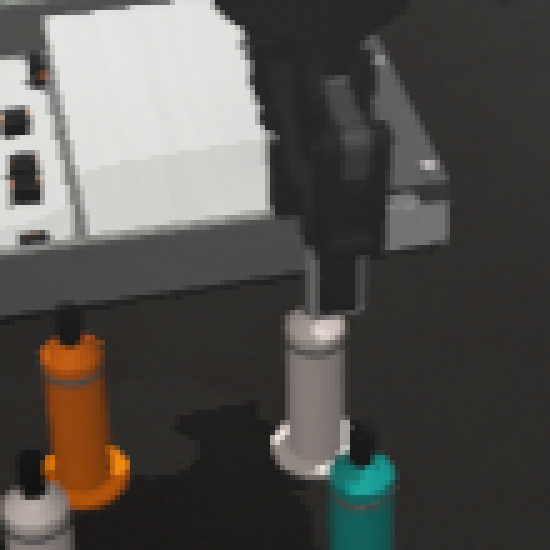

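Run:
```python
from h import *
from go import st
f=grab_frame("side"); s,M=st(); P=np.array(s["position"])
for dy in(-.03,-.038):
  for dz in(-.011,.011): print(dy,dz,(proj(f,P+M[:,1]*dy+M[:,2]*dz+[0,0,.005])[0]-[260,190]+.5)*5)
for z in(.07,.092): print("axis",z,(proj(f,[.5315,-.2447,z])[0]-[260,190]+.5)*5)
```

```text
-0.03 -0.011 [305.21083939 312.22197006]
-0.03 0.011 [360.82032655 303.48940818]
-0.038 -0.011 [309.9238212  325.48775369]
-0.038 0.011 [366.03442604 316.59280976]
axis 0.07 [315.87577411 326.84676806]
axis 0.092 [315.56116629 284.80579683]
```

```bash
python3 -m pendant '[[15,1.6,0.3,0],[20,0,0,0],[18,0,0,0],[8,0,0,0],[2,0,0,0],[0,0,0,0],[0,0,0,0]]';python3 -m pendant '[[0,0,0,0],[0,0,0,0],[0,0,0,0],[0,0,0,0],[0,0,0,0]]' -1 60; python3 go.py; python3 -m pendant '[[-10,0,0,0],[-30,0,0,0],[-40,0,0,0],[-40,0,0,0],[0,0,0,0]]';  python3 go.py $(python3 rk.py -3 27.3) 0.15 1.529
```

```text
clock: 42.62
position: [0.5312, -0.2449, 0.0376]
tool_rot: [-0.437, 1.57, -0.477]
force: [1.2, -0.2, -0.4]
grip_width: 0.0597
clock: 43.25
position: [0.531, -0.2448, 0.0372]
tool_rot: [-0.419, 1.571, -0.46]
force: [-0.5, -0.7, 3.1]
grip_width: 0.0226
t 43.25 P [ 0.531  -0.2448  0.0372] jaw 1.530 tilt(x) [ 2.e-04 -1.e-04 -1.e+00] F [-0.5 -0.7  3.1] w 0.0226 q7 1.24 q1 0.82
clock: 43.88
position: [0.5322, -0.245, 0.1602]
tool_rot: [-0.407, 1.566, -0.448]
force: [-0.4, -0.5, -1.8]
grip_width: 0.0227
t 43.88 P [ 0.5322 -0.245   0.1602] jaw 1.530 tilt(x) [ 0.0039 -0.0019 -1.    ] F [-0.4 -0.5 -1.8] w 0.0227 q7 1.36 q1 0.90
turn 0.07 (x-turn deg)
new jaw 1.5290000085010595
shift [  9.8 263.6  -6.7]
world per tool: y-> [ 0.042  0.999 -0.002]  z-> [ 0.999 -0.042  0.004]
```

```bash
python3 -m pendant '[[0,30,-1,0],[0,50,-1,0],[0,55,-1,0],[0,55,-1,0],[0,45,-1,0],[0,24,-1,0],[0,4,0,0],[0,0,0,0],[0,0,0,0]]';  python3 go.py $(python3 rk.py -3 27.3) 0.085 1.529
```

```text
clock: 45.0
position: [0.5354, 0.017, 0.1568]
tool_rot: [-2.454, 1.57, -2.496]
force: [0.7, -0.7, -0.9]
grip_width: 0.0224
t 45.00 P [0.5354 0.017  0.1568] jaw 1.529 tilt(x) [-5.e-04 -4.e-04 -1.e+00] F [ 0.7 -0.7 -0.9] w 0.0224 q7 0.86 q1 0.47
turn -0.01 (x-turn deg)
new jaw 1.5289999999943482
shift [71.8  1.7  1. ]
world per tool: y-> [ 0.042  0.999 -0.   ]  z-> [ 0.999 -0.042 -0.   ]
```

```bash
python3 -m pendant '[[20,1.7,1,0],[25,0,0,0],[20,0,0,0],[7,0,0,0],[0,0,0,0],[0,0,0,0]]';  python3 go.py $(python3 rk.py -3 27.3) 0.0647 1.529
```

```text
clock: 45.75
position: [0.537, 0.02, 0.0857]
tool_rot: [0.116, 1.57, 0.075]
force: [0.4, 0.4, -0.1]
grip_width: 0.0223
t 45.75 P [0.537  0.02   0.0857] jaw 1.530 tilt(x) [ 9.e-04  1.e-04 -1.e+00] F [ 0.4  0.4 -0.1] w 0.0223 q7 0.77 q1 0.41
turn 0.08 (x-turn deg)
new jaw 1.5290000005067022
shift [21.  -1.4 -0.4]
world per tool: y-> [0.042 0.999 0.   ]  z-> [ 0.999 -0.042  0.001]
```

```bash
python3 -m pendant '[[10,-1.4,-0.4,0],[9,0,0,0],[2,0,0,0],[0,0,0,0],[0,0,0,0]]';  python3 go.py $(python3 rk.py 63 27.3) 0.0647 1.529
python3 - <<'E'
from h import *
f=grab_frame("side");crop(f,260,150,360,240,6,"b13.png")
E
```

```text
clock: 46.38
position: [0.5363, 0.0186, 0.0643]
tool_rot: [0.329, 1.571, 0.288]
force: [0.2, 0.1, -1.1]
grip_width: 0.0222
t 46.38 P [0.5363 0.0186 0.0643] jaw 1.530 tilt(x) [ 3.e-04  1.e-04 -1.e+00] F [ 0.2  0.1 -1.1] w 0.0222 q7 0.74 q1 0.39
turn 0.09 (x-turn deg)
new jaw 1.529000000040594
shift [-0.4 -0.1 66.2]
world per tool: y-> [0.042 0.999 0.   ]  z-> [ 0.999 -0.042  0.   ]
```

View pics/b13.png

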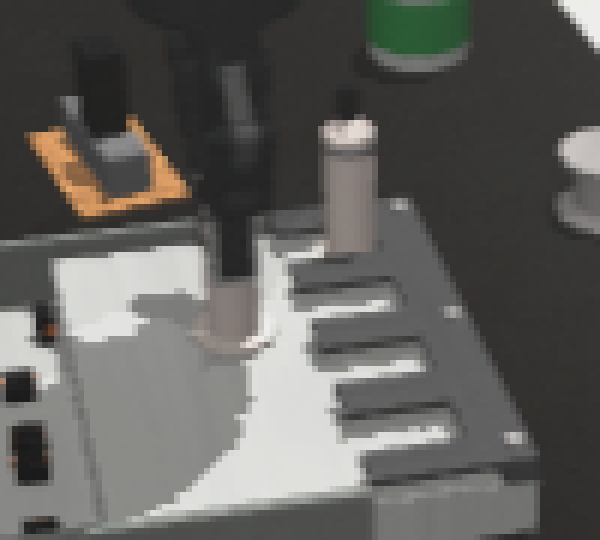

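```bash
python3 -m pendant '[[0,0,5,0],[0,0,6,0],[0,0,6,0],[0,0,6,0],[0,0,6,0],[0,0,5,0],[0,0,0,0],[0,0,0,0]]'; python3 -m pendant '[[0,0,4,0],[0,0,6,0],[0,0,6,0],[0,0,6,0],[0,0,4,0],[0,0,3,0],[0,0,0,0],[0,0,0,0]]'; python3 go.py $(python3 rk.py 63 27.3) 0.0647 1.529
```

```text
clock: 47.42
position: [0.5699, 0.0172, 0.0641]
tool_rot: [-3.008, 1.571, -3.048]
force: [0.4, 1.6, -0.7]
grip_width: 0.0226
clock: 48.42
position: [0.5989, 0.016, 0.0641]
tool_rot: [-2.566, 1.571, -2.606]
force: [0.5, 0.7, -1.1]
grip_width: 0.0222
t 48.42 P [0.5989 0.016  0.0641] jaw 1.531 tilt(x) [-1.e-04 -1.e-04 -1.e+00] F [ 0.5  0.7 -1.1] w 0.0222 q7 0.82 q1 0.37
turn 0.09 (x-turn deg)
new jaw 1.5290000000050725
shift [-0.6 -0.1  3.5]
world per tool: y-> [ 0.042  0.999 -0.   ]  z-> [ 0.999 -0.042 -0.   ]
```

Lateral force is negligible. I'll push the last few millimetres up to the stop.

```bash
python3 -m pendant '[[0,0,1.5,0],[0,0,1.5,0],[0,0,0.5,0],[0,0,0,0],[0,0,0,0]]'; python3 go.py $(python3 rk.py 63 27.3) 0.0647 1.529;python3 -m pendant '[[0,0,1,0],[0,0,1,0],[0,0,0,0],[0,0,0,0]]'; python3 go.py $(python3 rk.py 63 27.3) 0.0647 1.529
```

```text
clock: 49.05
position: [0.6019, 0.0159, 0.0639]
tool_rot: [-2.971, 1.569, -3.011]
force: [-4.5, 0.4, 2.7]
grip_width: 0.0224
t 49.05 P [0.6019 0.0159 0.0639] jaw 1.531 tilt(x) [-1.5e-03 -2.0e-04 -1.0e+00] F [-4.5  0.4  2.7] w 0.0224 q7 0.82 q1 0.37
turn 0.09 (x-turn deg)
new jaw 1.5290000016489493
shift [-0.8 -0.1  0.5]
world per tool: y-> [ 0.042  0.999 -0.   ]  z-> [ 0.999 -0.042 -0.001]
clock: 49.55
position: [0.6026, 0.0159, 0.0636]
tool_rot: [-2.947, 1.567, -2.987]
force: [-12.9, 1.4, 5.9]
grip_width: 0.023
t 49.55 P [0.6026 0.0159 0.0636] jaw 1.531 tilt(x) [-3.9e-03 -6.0e-04 -1.0e+00] F [-12.9   1.4   5.9] w 0.0230 q7 0.83 q1 0.37
turn 0.10 (x-turn deg)
new jaw 1.529000013107076
shift [-1.1 -0.1 -0.2]
world per tool: y-> [ 0.042  0.999 -0.001]  z-> [ 0.999 -0.042 -0.004]
```

```bash
python3 -m pendant '[[0.5,0,-1,0],[0.5,0,-0.7,0],[0,0,0,0]]'; python3 -m pendant '[[0,0,0,0],[0,0,0,0],[0,0,0,0],[0,0,0,0]]' -0.3; python3 go.py; python3 -m pendant '[[-10,0,0,0],[-25,0,0,0],[-40,0,0,0],[-50,0,0,0],[0,0,0,0]]';python3 go.py 0.545 -0.4088 0.19 1.529
```

```text
clock: 49.92
position: [0.602, 0.0159, 0.0633]
tool_rot: [-2.798, 1.569, -2.838]
force: [-9.6, 0.2, 10.0]
grip_width: 0.0225
clock: 50.42
position: [0.6029, 0.0158, 0.0631]
tool_rot: [1.56, 1.571, 1.52]
force: [0.1, -0.3, -0.1]
grip_width: 0.0297
t 50.42 P [0.6029 0.0158 0.0631] jaw 1.530 tilt(x) [ 0.  0. -1.] F [ 0.1 -0.3 -0.1] w 0.0297 q7 0.82 q1 0.37
clock: 51.05
position: [0.6044, 0.0163, 0.1923]
tool_rot: [0.072, 1.565, 0.032]
force: [0.3, -0.2, -0.9]
grip_width: 0.03
t 51.05 P [0.6044 0.0163 0.1923] jaw 1.530 tilt(x) [ 5.7e-03  2.0e-04 -1.0e+00] F [ 0.3 -0.2 -0.9] w 0.0300 q7 0.94 q1 0.44
turn 0.08 (x-turn deg)
new jaw 1.5290000216903723
shift [   1.9 -427.3  -41.6]
world per tool: y-> [0.042 0.999 0.   ]  z-> [ 0.999 -0.042  0.006]
```

```bash
python3 -m pendant '[[0,-30,-2,0],[0,-55,-5,0],[0,-55,-5,0],[0,-55,-5,0],[0,-55,-6,0],[0,-55,-6,0],[0,-55,-6,0],[0,-45,-6,0],[0,-22,0,0],[0,0,0,0],[0,0,0,0]]' 0.4; python3 go.py 0.545 -0.4088 0.1 1.529;python3 - <<'E'
from h import *
f=grab_frame("side");crop(f,240,140,400,360,3,"b14.png")
f=grab_frame("top");crop(f,250,180,370,280,6,"b15.png")
E
```

```text
clock: 52.42
position: [0.5453, -0.4076, 0.1882]
tool_rot: [1.37, 1.57, 1.332]
force: [-0.9, -0.1, 0.8]
grip_width: 0.06
t 52.42 P [ 0.5453 -0.4076  0.1882] jaw 1.532 tilt(x) [ 2.e-04  8.e-04 -1.e+00] F [-0.9 -0.1  0.8] w 0.0600 q7 1.66 q1 1.03
turn 0.18 (x-turn deg)
new jaw 1.5289999990465657
shift [88.2 -1.3 -0.2]
world per tool: y-> [0.042 0.999 0.001]  z-> [ 0.999 -0.042  0.   ]
```

View pics/b14.png

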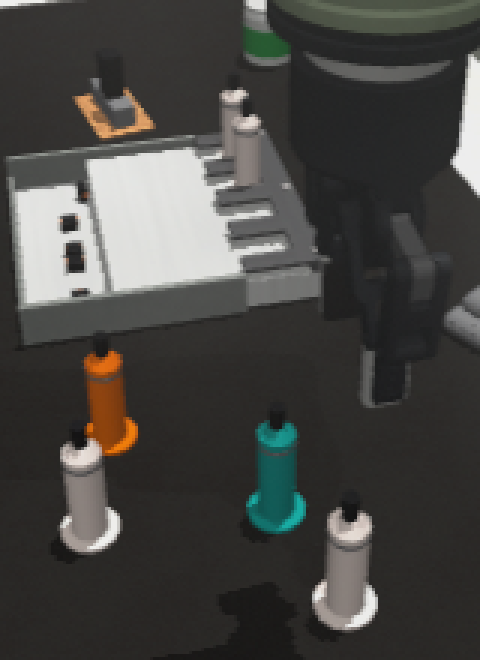

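View pics/b15.png

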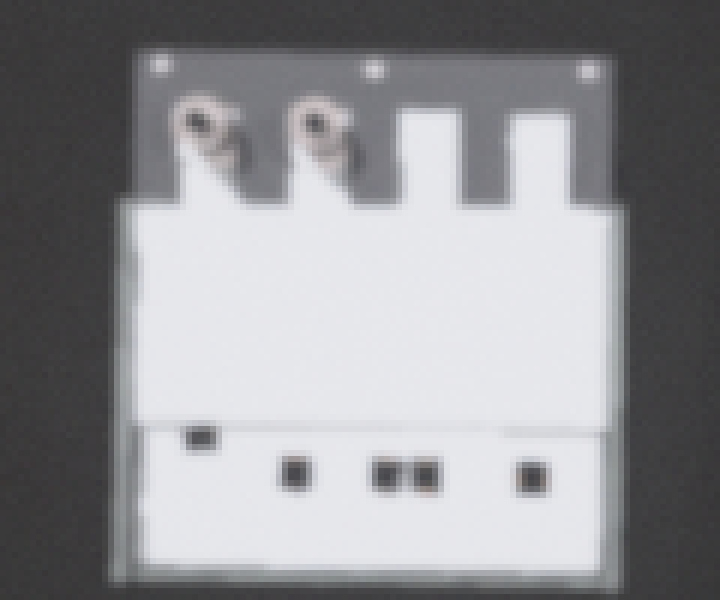

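Both barrels in slots 3 and 4 look home, and the third (354,340 in the side view) hasn't moved. I'll pick it now.

```bash
python3 -m pendant '[[20,-1.3,0,0],[30,0,0,0],[28,0,0,0],[10,0,0,0],[0,0,0,0],[0,0,0,0]]'; python3 go.py 0.545 -0.4088 0.0385 1.529
```

```text
clock: 53.28
position: [0.5452, -0.4106, 0.1011]
tool_rot: [-0.498, 1.57, -0.538]
force: [-0.1, 0.5, -0.0]
grip_width: 0.0595
t 53.27 P [ 0.5452 -0.4106  0.1011] jaw 1.531 tilt(x) [ 1.1e-03 -6.0e-04 -1.0e+00] F [-0.1  0.5 -0. ] w 0.0595 q7 1.61 q1 1.01
turn 0.09 (x-turn deg)
new jaw 1.5290000006294504
shift [62.6  1.8 -0.3]
world per tool: y-> [ 0.042  0.999 -0.001]  z-> [ 0.999 -0.042  0.001]
```

```bash
python3 -m pendant '[[15,1.8,-0.3,0],[20,0,0,0],[18,0,0,0],[8,0,0,0],[1.5,0,0,0],[0,0,0,0],[0,0,0,0]]';python3 -m pendant '[[0,0,0,0],[0,0,0,0],[0,0,0,0],[0,0,0,0],[0,0,0,0]]' -1 60; python3 go.py; python3 -m pendant '[[-10,0,0,0],[-30,0,0,0],[-40,0,0,0],[-45,0,0,0],[0,0,0,0]]';  python3 go.py $(python3 rk.py -3 -24.8) 0.16 1.529
```

```text
clock: 54.15
position: [0.5447, -0.4089, 0.0382]
tool_rot: [-0.642, 1.57, -0.682]
force: [-0.0, -0.7, 0.1]
grip_width: 0.0593
clock: 54.78
position: [0.5445, -0.4087, 0.0378]
tool_rot: [-0.74, 1.57, -0.78]
force: [-0.6, -0.2, 5.8]
grip_width: 0.0225
t 54.77 P [ 0.5445 -0.4087  0.0378] jaw 1.530 tilt(x) [ 2.e-04 -2.e-04 -1.e+00] F [-0.6 -0.2  5.8] w 0.0225 q7 1.56 q1 0.99
clock: 55.4
position: [0.5458, -0.4092, 0.1665]
tool_rot: [-0.551, 1.566, -0.591]
force: [0.9, 0.2, -2.1]
grip_width: 0.0224
t 55.40 P [ 0.5458 -0.4092  0.1665] jaw 1.530 tilt(x) [ 0.0042 -0.0028 -1.    ] F [ 0.9  0.2 -2.1] w 0.0224 q7 1.64 q1 1.03
turn 0.08 (x-turn deg)
new jaw 1.5290000075637389
shift [  5.4 374.9 -27.2]
world per tool: y-> [ 0.042  0.999 -0.003]  z-> [ 0.999 -0.042  0.004]
```

```bash
python3 -m pendant '[[0,30,-2,0],[0,50,-4,0],[0,55,-4,0],[0,55,-4,0],[0,55,-4,0],[0,55,-4,0],[0,45,-4,0],[0,25,-1,0],[0,5,0,0],[0,0,0,0],[0,0,0,0]]';  python3 go.py $(python3 rk.py -3 -24.8) 0.085 1.529
```

```text
clock: 56.78
position: [0.5325, -0.0341, 0.1624]
tool_rot: [-2.604, 1.57, -2.646]
force: [0.7, -0.6, -0.7]
grip_width: 0.0227
t 56.77 P [ 0.5325 -0.0341  0.1624] jaw 1.529 tilt(x) [-5.e-04 -3.e-04 -1.e+00] F [ 0.7 -0.6 -0.7] w 0.0227 q7 0.97 q1 0.57
turn -0.00 (x-turn deg)
new jaw 1.5289999999943429
shift [77.4  0.7  1.8]
world per tool: y-> [ 0.042  0.999 -0.   ]  z-> [ 0.999 -0.042 -0.   ]
```

```bash
python3 -m pendant '[[20,0.7,1,0],[27,0,0,0],[22,0,0,0],[8,0,0,0],[0,0,0,0],[0,0,0,0]]';  python3 go.py $(python3 rk.py -3 -24.8) 0.0648 1.529
```

```text
clock: 57.52
position: [0.534, -0.0322, 0.0862]
tool_rot: [-0.002, 1.57, -0.042]
force: [-0.5, -1.0, -1.3]
grip_width: 0.0224
t 57.52 P [ 0.534  -0.0322  0.0862] jaw 1.531 tilt(x) [ 0.001 -0.    -1.   ] F [-0.5 -1.  -1.3] w 0.0224 q7 0.87 q1 0.51
turn 0.09 (x-turn deg)
new jaw 1.529000000719475
shift [21.4 -1.3  0.3]
world per tool: y-> [ 0.042  0.999 -0.   ]  z-> [ 0.999 -0.042  0.001]
```

```bash
python3 -m pendant '[[10,-1.3,0,0],[9,0,0,0],[1.8,0,0,0],[0,0,0,0],[0,0,0,0]]';  python3 go.py $(python3 rk.py 63 -24.8) 0.0648 1.529; python3 -m pendant '[[0,0,5,0],[0,0,6,0],[0,0,6,0],[0,0,6,0],[0,0,6,0],[0,0,5,0],[0,0,0,0],[0,0,0,0]]'; python3 go.py $(python3 rk.py 63 -24.8) 0.0648 1.529
```

```text
clock: 58.15
position: [0.5337, -0.0334, 0.065]
tool_rot: [0.296, 1.57, 0.256]
force: [0.6, -0.4, -1.3]
grip_width: 0.0222
t 58.15 P [ 0.5337 -0.0334  0.065 ] jaw 1.530 tilt(x) [ 3.e-04  1.e-04 -1.e+00] F [ 0.6 -0.4 -1.3] w 0.0222 q7 0.84 q1 0.49
turn 0.09 (x-turn deg)
new jaw 1.529000000068385
shift [ 0.2  0.  66.6]
world per tool: y-> [0.042 0.999 0.   ]  z-> [ 0.999 -0.042  0.   ]
clock: 59.15
position: [0.5673, -0.0348, 0.0648]
tool_rot: [3.125, 1.571, 3.085]
force: [0.3, 0.5, -1.6]
grip_width: 0.0223
t 59.15 P [ 0.5673 -0.0348  0.0648] jaw 1.531 tilt(x) [-2.e-04  0.e+00 -1.e+00] F [ 0.3  0.5 -1.6] w 0.0223 q7 0.88 q1 0.47
turn 0.09 (x-turn deg)
new jaw 1.5290000000358188
shift [-0.   0.  32.9]
world per tool: y-> [0.042 0.999 0.   ]  z-> [ 0.999 -0.042 -0.   ]
```

```bash
python3 -m pendant '[[0,0,4,0],[0,0,6,0],[0,0,6,0],[0,0,6,0],[0,0,4,0],[0,0,4,0],[0,0,0,0],[0,0,0,0]]'; python3 go.py; python3 -m pendant '[[0,0,1.5,0],[0,0,1.5,0],[0,0,0,0],[0,0,0,0]]'; python3 go.py $(python3 rk.py 63 -24.8) 0.0648 1.529
```

```text
clock: 60.15
position: [0.5973, -0.0361, 0.0648]
tool_rot: [-3.027, 1.571, -3.067]
force: [-0.2, -0.6, -1.1]
grip_width: 0.0221
t 60.15 P [ 0.5973 -0.0361  0.0648] jaw 1.531 tilt(x) [-2.e-04 -0.e+00 -1.e+00] F [-0.2 -0.6 -1.1] w 0.0221 q7 0.91 q1 0.46
clock: 60.65
position: [0.6001, -0.0362, 0.0647]
tool_rot: [-2.991, 1.57, -3.031]
force: [-4.8, -0.0, 1.1]
grip_width: 0.0227
t 60.65 P [ 0.6001 -0.0362  0.0647] jaw 1.531 tilt(x) [-7.e-04 -1.e-04 -1.e+00] F [-4.8 -0.   1.1] w 0.0227 q7 0.91 q1 0.46
turn 0.09 (x-turn deg)
new jaw 1.52900000034595
shift [-0.1 -0.   0.1]
world per tool: y-> [ 0.042  0.999 -0.   ]  z-> [ 0.999 -0.042 -0.001]
```

```bash
python3 -m pendant '[[0,0,1,0],[0,0,0.7,0],[0,0,0,0],[0,0,0,0]]'; python3 -m pendant '[[0,0,-1.2,0],[0.5,0,-1,0],[0,0,0,0]]'; python3 -m pendant '[[0,0,0,0],[0,0,0,0],[0,0,0,0],[0,0,0,0]]' -0.3; python3 go.py; python3 -m pendant '[[-10,0,0,0],[-25,0,0,0],[-40,0,0,0],[-50,0,0,0],[0,0,0,0]]';python3 go.py 0.407 -0.3128 0.19 1.529
```

```text
clock: 61.15
position: [0.6009, -0.0362, 0.0646]
tool_rot: [-2.955, 1.568, -2.995]
force: [-11.7, 0.7, 6.0]
grip_width: 0.0223
clock: 61.52
position: [0.6, -0.0362, 0.0643]
tool_rot: [1.482, 1.571, 1.442]
force: [-4.3, -0.1, -1.0]
grip_width: 0.0223
clock: 62.02
position: [0.6001, -0.0362, 0.0643]
tool_rot: [0.433, 1.571, 0.392]
force: [0.5, -1.1, -0.3]
grip_width: 0.0297
t 62.02 P [ 0.6001 -0.0362  0.0643] jaw 1.530 tilt(x) [ 2.e-04  1.e-04 -1.e+00] F [ 0.5 -1.1 -0.3] w 0.0297 q7 0.91 q1 0.46
clock: 62.65
position: [0.6016, -0.0358, 0.1935]
tool_rot: [-0.017, 1.565, -0.057]
force: [-0.4, -0.3, -2.0]
grip_width: 0.0299
t 62.65 P [ 0.6016 -0.0358  0.1935] jaw 1.530 tilt(x) [ 5.6e-03 -3.0e-04 -1.0e+00] F [-0.4 -0.3 -2. ] w 0.0299 q7 1.03 q1 0.53
turn 0.08 (x-turn deg)
new jaw 1.5290000215523272
shift [   2.5 -284.9 -182.8]
world per tool: y-> [ 0.042  0.999 -0.   ]  z-> [ 0.999 -0.042  0.006]
```

Next is the last barrel, B.

```bash
python3 -m pendant '[[0,-25,-10,0],[0,-45,-25,0],[0,-45,-30,0],[0,-45,-30,0],[0,-45,-30,0],[0,-45,-30,0],[0,-30,-22,0],[0,-5,-6,0],[0,0,0,0],[0,0,0,0]]' 0.4; python3 go.py 0.407 -0.3128 0.1 1.529;python3 - <<'E'
from h import *
f=grab_frame("side");crop(f,240,140,400,360,3,"b16.png")
f=grab_frame("top");crop(f,250,180,370,280,6,"b17.png")
E
```

```text
clock: 63.9
position: [0.4065, -0.3125, 0.1894]
tool_rot: [0.493, 1.57, 0.454]
force: [-0.3, -0.2, 0.1]
grip_width: 0.0598
t 63.90 P [ 0.4065 -0.3125  0.1894] jaw 1.532 tilt(x) [ 5.e-04  2.e-04 -1.e+00] F [-0.3 -0.2  0.1] w 0.0598 q7 1.60 q1 1.20
turn 0.19 (x-turn deg)
new jaw 1.529000000241393
shift [89.4 -0.3  0.5]
world per tool: y-> [0.042 0.999 0.   ]  z-> [ 0.999 -0.042  0.   ]
```

View pics/b16.png

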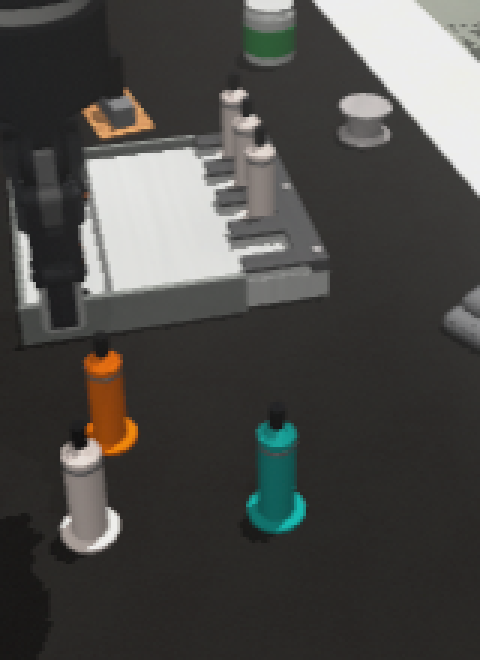

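View pics/b17.png

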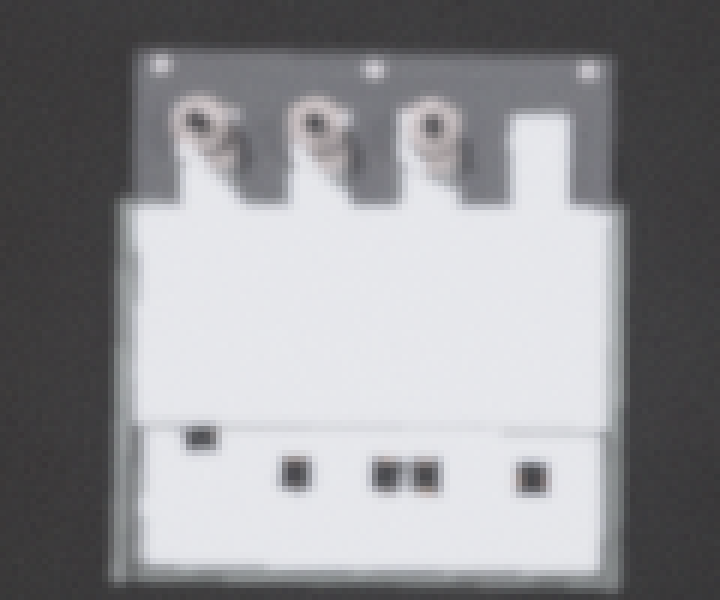

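Three barrels are in slots 2–4. B stands where I measured it, at side pixel (270,315).

```bash
python3 -m pendant '[[20,-0.3,0.5,0],[30,0,0,0],[28,0,0,0],[10,0,0,0],[0,0,0,0],[0,0,0,0]]'; python3 go.py 0.407 -0.3128 0.0385 1.529
```

```text
clock: 64.75
position: [0.4066, -0.314, 0.102]
tool_rot: [-0.574, 1.57, -0.614]
force: [0.3, -0.5, 0.2]
grip_width: 0.0595
t 64.75 P [ 0.4066 -0.314   0.102 ] jaw 1.531 tilt(x) [ 8.e-04 -6.e-04 -1.e+00] F [ 0.3 -0.5  0.2] w 0.0595 q7 1.48 q1 1.12
turn 0.09 (x-turn deg)
new jaw 1.529000000300706
shift [63.5  1.3  0.3]
world per tool: y-> [ 0.042  0.999 -0.001]  z-> [ 0.999 -0.042  0.001]
```

```bash
python3 -m pendant '[[15,1.3,0.3,0],[20,0,0,0],[18,0,0,0],[8,0,0,0],[2,0,0,0],[0,0,0,0],[0,0,0,0]]';python3 -m pendant '[[0,0,0,0],[0,0,0,0],[0,0,0,0],[0,0,0,0],[0,0,0,0]]' -1 60; python3 go.py; python3 -m pendant '[[-10,0,0,0],[-30,0,0,0],[-45,0,0,0],[-50,0,0,0],[0,0,0,0]]';  python3 go.py $(python3 rk.py -3 -76.8) 0.16 1.529
```

```text
clock: 65.62
position: [0.4067, -0.3128, 0.0387]
tool_rot: [-0.684, 1.57, -0.725]
force: [0.4, -0.1, 0.0]
grip_width: 0.0596
clock: 66.25
position: [0.4066, -0.3127, 0.0385]
tool_rot: [-0.943, 1.57, -0.983]
force: [-0.7, 0.5, 5.1]
grip_width: 0.0223
t 66.25 P [ 0.4066 -0.3127  0.0385] jaw 1.531 tilt(x) [ 2.e-04 -3.e-04 -1.e+00] F [-0.7  0.5  5.1] w 0.0223 q7 1.38 q1 1.05
clock: 66.88
position: [0.4077, -0.3133, 0.1767]
tool_rot: [-0.689, 1.566, -0.73]
force: [0.3, -1.0, -1.3]
grip_width: 0.0227
t 66.88 P [ 0.4077 -0.3133  0.1767] jaw 1.530 tilt(x) [ 0.0037 -0.0033 -1.    ] F [ 0.3 -1.  -1.3] w 0.0227 q7 1.57 q1 1.19
turn 0.07 (x-turn deg)
new jaw 1.5290000028159931
shift [ 16.5 233.  114.7]
world per tool: y-> [ 0.042  0.999 -0.003]  z-> [ 0.999 -0.042  0.004]
```

```bash
python3 -m pendant '[[0,25,10,0],[0,40,20,0],[0,45,22,0],[0,45,22,0],[0,40,20,0],[0,28,15,0],[0,9,5,0],[0,0,0,0],[0,0,0,0]]';  python3 go.py $(python3 rk.py -3 -76.8) 0.085 1.529
```

```text
clock: 68.0
position: [0.5291, -0.0867, 0.1731]
tool_rot: [-2.459, 1.57, -2.5]
force: [-0.5, -0.2, -0.9]
grip_width: 0.0226
t 68.00 P [ 0.5291 -0.0867  0.1731] jaw 1.529 tilt(x) [-7.e-04 -5.e-04 -1.e+00] F [-0.5 -0.2 -0.9] w 0.0226 q7 1.08 q1 0.68
turn 0.01 (x-turn deg)
new jaw 1.5290000000138553
shift [88.1  1.4  3. ]
world per tool: y-> [ 0.042  0.999 -0.001]  z-> [ 0.999 -0.042 -0.001]
```

```bash
python3 -m pendant '[[20,1,2,0],[30,0,0,0],[27,0,0,0],[10,0,0,0],[0,0,0,0],[0,0,0,0]]';  python3 go.py $(python3 rk.py -3 -76.8) 0.0655 1.529
```

```text
clock: 68.75
position: [0.5321, -0.0846, 0.087]
tool_rot: [-0.11, 1.57, -0.151]
force: [0.6, 0.6, -0.8]
grip_width: 0.0224
t 68.75 P [ 0.5321 -0.0846  0.087 ] jaw 1.530 tilt(x) [ 9.e-04 -1.e-04 -1.e+00] F [ 0.6  0.6 -0.8] w 0.0224 q7 0.97 q1 0.60
turn 0.07 (x-turn deg)
new jaw 1.5290000005600148
shift [21.5 -0.8 -0. ]
world per tool: y-> [ 0.042  0.999 -0.   ]  z-> [ 0.999 -0.042  0.001]
```

```bash
python3 -m pendant '[[10,-0.8,0,0],[9,0,0,0],[1.8,0,0,0],[0,0,0,0],[0,0,0,0]]';  python3 go.py $(python3 rk.py 63 -76.8) 0.0655 1.529; python3 -m pendant '[[0,0,5,0],[0,0,6,0],[0,0,6,0],[0,0,6,0],[0,0,6,0],[0,0,5,0],[0,0,0,0],[0,0,0,0]]'; python3 go.py $(python3 rk.py 63 -76.8) 0.0655 1.529
```

```text
clock: 69.38
position: [0.5319, -0.0852, 0.0657]
tool_rot: [0.142, 1.571, 0.101]
force: [0.4, 0.3, -0.6]
grip_width: 0.0224
t 69.38 P [ 0.5319 -0.0852  0.0657] jaw 1.531 tilt(x) [ 2.e-04  0.e+00 -1.e+00] F [ 0.4  0.3 -0.6] w 0.0224 q7 0.94 q1 0.58
turn 0.09 (x-turn deg)
new jaw 1.529000000038827
shift [ 0.2 -0.2 66.3]
world per tool: y-> [0.042 0.999 0.   ]  z-> [ 0.999 -0.042  0.   ]
clock: 70.38
position: [0.5655, -0.0866, 0.0655]
tool_rot: [-2.943, 1.571, -2.983]
force: [-0.9, -0.2, -1.2]
grip_width: 0.0223
t 70.38 P [ 0.5655 -0.0866  0.0655] jaw 1.531 tilt(x) [-2.e-04 -0.e+00 -1.e+00] F [-0.9 -0.2 -1.2] w 0.0223 q7 0.97 q1 0.56
turn 0.09 (x-turn deg)
new jaw 1.5290000000308326
shift [-0.1 -0.2 32.6]
world per tool: y-> [ 0.042  0.999 -0.   ]  z-> [ 0.999 -0.042 -0.   ]
```

```bash
python3 -m pendant '[[0,0,4,0],[0,0,6,0],[0,0,6,0],[0,0,6,0],[0,0,4,0],[0,0,4,0],[0,0,0,0],[0,0,0,0]]'; python3 go.py; python3 -m pendant '[[0,0,1.5,0],[0,0,1.5,0],[0,0,0,0],[0,0,0,0]]'; python3 go.py $(python3 rk.py 63 -76.8) 0.0655 1.529
```

```text
clock: 71.38
position: [0.5955, -0.0879, 0.0655]
tool_rot: [-2.934, 1.571, -2.974]
force: [-0.2, -0.4, -0.4]
grip_width: 0.0224
t 71.38 P [ 0.5955 -0.0879  0.0655] jaw 1.531 tilt(x) [-1.e-04 -0.e+00 -1.e+00] F [-0.2 -0.4 -0.4] w 0.0224 q7 1.00 q1 0.54
clock: 71.88
position: [0.5976, -0.088, 0.0653]
tool_rot: [-2.971, 1.569, -3.012]
force: [-6.5, 0.7, 3.9]
grip_width: 0.0224
t 71.88 P [ 0.5976 -0.088   0.0653] jaw 1.530 tilt(x) [-2.3e-03 -3.0e-04 -1.0e+00] F [-6.5  0.7  3.9] w 0.0224 q7 1.00 q1 0.54
turn 0.08 (x-turn deg)
new jaw 1.52900000362376
shift [-0.2 -0.2  0.5]
world per tool: y-> [ 0.042  0.999 -0.   ]  z-> [ 0.999 -0.042 -0.002]
```

```bash
python3 -m pendant '[[0,0,1,0],[0,0,0.5,0],[0,0,0,0],[0,0,0,0]]'; python3 -m pendant '[[0,0,-1.2,0],[0.5,0,-1,0],[0,0,0,0]]'; python3 -m pendant '[[0,0,0,0],[0,0,0,0],[0,0,0,0],[0,0,0,0]]' -0.3; python3 -m pendant '[[-10,0,0,0],[-25,0,0,0],[-40,0,0,0],[-50,0,0,0],[0,0,0,0]]';python3 -m pendant '[[0,-30,-5,0],[0,-50,-10,0],[0,-60,-10,0],[0,-60,-10,0],[0,-60,-10,0],[0,-50,-5,0],[0,0,0,0],[0,0,0,0]]';python3 go.py
python3 - <<'E'
from h import *
f=grab_frame("side");crop(f,230,110,370,250,5,"e1.png")
f=grab_frame("top");crop(f,190,180,370,290,4,"e2.png")
E
```

```text
clock: 72.38
position: [0.5983, -0.088, 0.0651]
tool_rot: [-2.976, 1.567, -3.016]
force: [-12.6, 0.8, 5.6]
grip_width: 0.0225
clock: 72.75
position: [0.5974, -0.088, 0.0648]
tool_rot: [-2.975, 1.57, -3.016]
force: [-5.6, 0.8, 0.8]
grip_width: 0.0226
clock: 73.25
position: [0.5981, -0.0879, 0.065]
tool_rot: [0.251, 1.571, 0.211]
force: [0.7, -0.3, 0.9]
grip_width: 0.0299
clock: 73.88
position: [0.5996, -0.0877, 0.1942]
tool_rot: [-0.1, 1.565, -0.14]
force: [0.7, 0.3, -1.4]
grip_width: 0.0296
clock: 74.88
position: [0.5357, -0.3948, 0.1899]
tool_rot: [1.614, 1.57, 1.574]
force: [1.0, 0.9, 0.2]
grip_width: 0.0299
t 74.88 P [ 0.5357 -0.3948  0.1899] jaw 1.531 tilt(x) [-0.e+00  8.e-04 -1.e+00] F [1.  0.9 0.2] w 0.0299 q7 1.64 q1 1.04
```

View pics/e1.png

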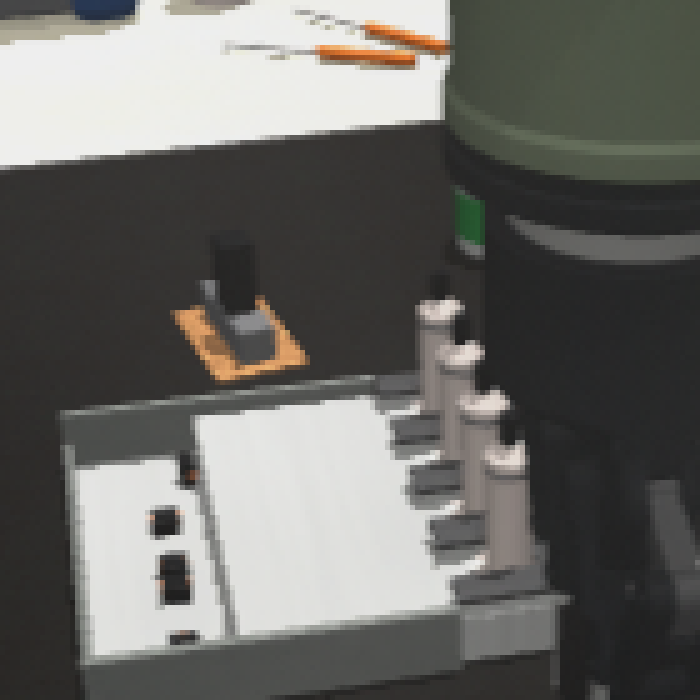

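View pics/e2.png

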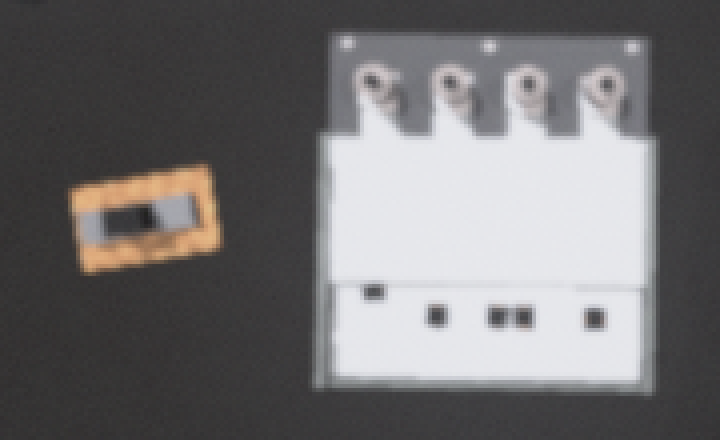

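Run:
```python
from sx import *
f=grab_frame("top"); f2=grab_frame("side"); hsv=cv2.cvtColor(f["img"],cv2.COLOR_RGB2HSV)
im=cv2.resize(f["img"][188:222,270:355,::-1],None,fx=9,fy=9,interpolation=cv2.INTER_CUBIC);cv2.imwrite("pics/e3.png",im)
c,s=np.cos(p[2]),np.sin(p[2])
for uv in((372,84),(450,85),(528,85),(606,86)):
    X=onz(f,(190+uv[0]/4-.5,180+uv[1]/4-.5),.096); d=X[:2]-p[:2]; print("top",(c*d[0]+s*d[1]).round(4),(-s*d[0]+c*d[1]).round(4))
for uv,y in(((438,312),.078),((460,353),.026),((482,405),-.026),((507,459),-.078)):
    print("side",atY(f2,(230+uv[0]/5-.5,110+uv[1]/5-.5),y).round(4))
# foot of barrels (body meets plate)
for uv,y in(((434,408),.078),((507,570),-.078)): print("side low",atY(f2,(230+uv[0]/5-.5,110+uv[1]/5-.5),y).round(4))
```

```text
top 0.0623 0.0781
top 0.0624 0.0258
top 0.0631 -0.0266
top 0.0632 -0.0788
side [0.0606 0.078  0.0955]
side [0.0611 0.026  0.0974]
side [ 0.0605 -0.026   0.0953]
side [ 0.0603 -0.078   0.0949]
side low [0.0575 0.078  0.0347]
side low [ 0.0607 -0.078   0.0295]
```

View pics/e3.png

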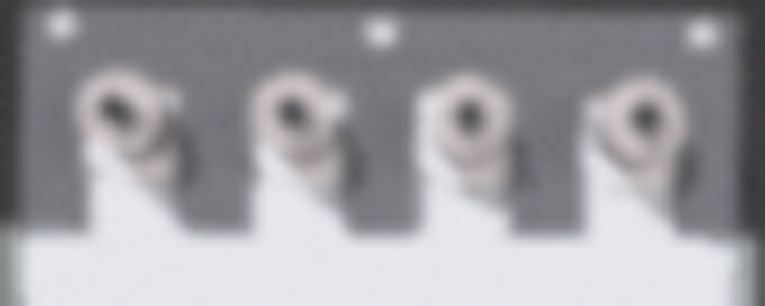

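Top view puts all four barrels within 1 mm of home, and the side view within about 3 mm, at the right height. The scraper is upright in the middle of its pad, and the scraps are in the trough. Handing in.

```bash
python3 -m pendant '[[0,0,0,0],[0,0,0,0]]'; python3 -c "
from workcell import job_done
print(job_done())"
```

```text
clock: 75.32
position: [0.5357, -0.3954, 0.1901]
tool_rot: [-1.445, 1.571, -1.484]
force: [0.5, -1.1, -0.6]
grip_width: 0.0299
the job is handed in; nothing more can be done
None
```

I wiped all five scraps into the trough, put the scraper back on its pad, and slid all four white barrels home in slots 1–4. I handed the job in at 75 s of the 210 s; no verdict is reported.

- **Scraps:** I wiped them off in three strokes with the scraper. The last pictures show a clear deck and five scraps in the trough. The leftmost one leans on edge against the deck's front face. I judged it past the edge by only 1–2 mm, so it is the least certain result.
- **Barrels:** Each was pushed until about 12 N showed it was against the slot's end. The top view puts them within about 1 mm of home. The side view reads 2–3 mm short for all four, and 5.5 mm short low on the slot 4 barrel. I saw a similar bias of about 1.7 mm in that camera earlier. All are upright with their tops at the right height.
- **Knocked barrel:** The left barrel was knocked a few centimetres before I reached it. I measured it again, then picked it up.
- **Slot 4 contact:** The first barrel, into slot 4, rubbed the slot's side at about 5 N until I shifted it 1.5 mm. The other three went in freely.
- **Scraper and the rest:** The scraper stands upright in the middle of its pad. I did not touch the spool, the mouse, the tin or the orange and turquoise look-alikes.

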